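# Pack the slide carrier: spacer, slide box, snap-in retaining bar

## Task

Pack the slide carrier for transport: lay the aluminium spacer plate flat in the carrier between the corner fences, set the blue slide box on it between the spacer's lips, then fit the retaining bar over the box. The bar's steel tongue goes fully home into the slot under the hook head's lip with the bar tilted (the head may be clamped off to one side), after which the other end, the one with the red pad, is pressed down until the orange spring catch clicks over it. Leave the other things on the bench where they stand.

Things in the scene. Friction and masses are not known exactly. Their poses are not given: they have to be found in the camera images.
- carrier: Fixed grey plate 212 (x) x 96 (y) mm, floor 5 above the bench, which cannot move; origin on the bench under the middle of the spacer's place, z up. Blue posts 44 wide stand at both ends, inner faces at x +-55: hook post at +x, catch post at -x; tallest point 77. Corner fences at |x| 35 to 55, |y| 37.5 to 42.5, top at z = 17; the long sides between them are open for fingers.
- carrier_seat (a point): Centre of the carrier's floor, z = 5: the middle of the spacer's underside belongs here, its long side along the carrier's x. With spacer (10) and box (32) in place the box top is at z = 47, 7 below the bar's seats. Axes as the carrier's.
- carrier_hook (a point): Mid-travel point of the hook head's seat, under the lip's inner edge: carrier x = 73, z = 54, fixed to the carrier. The blue head is clamped up to 11 to either side (y), NOT measured: look or feel. Its seat (z = 54, 44 wide) runs from x = 55 to the end wall at 85, open from above at x < 73; from there a lip, z = 65 to 77, and cheeks (x > 74) make a slot 27 wide.
- carrier_catch (a point): Underside of the tip of the catch's tooth at rest, carrier x = -77, z = 62, fixed to the carrier. The tooth's ramp rises from here to x = -84, z = 76. Below lies the bar end's seat, z = 54, x = -55 to -105, between two blue cheeks 37 apart (top at z = 67, x = -70 to -102). Axes as the carrier's.
- catch (a joint): Travel in m of the orange spring catch, 30 wide: 0 at rest, tooth over the bar end's place; up to 0.009 as it is pushed outward (carrier -x). Spring 1.4 N at 0, 350 N/m more. The bar's end pressed down on the ramp pushes it aside (about 5 to 15 N at the red pad); once the end is on its seat the tooth snaps over it and holds it.
- spacer: Loose aluminium plate 104 (x) x 68 (y) x 10 mm, about 0.22 kg; origin in the middle of its underside. Between |x| < 30 its long sides are 64 apart: grip there. Lips 6 above the 10 face: along both ends (inner faces x +-46.5) and at the corners of the long sides (inner faces y +-31.5). It fits the carrier either way round.
- slide_box: Loose closed blue slide box, 57 (x) x 87 (y) x 32 mm high, about 0.14 kg; origin in the middle of its underside. Grip it across the 57. It stands on the spacer's 10 face between its lips, its y along the spacer's x, either way round.
- bar: Loose green bar 164 (x) x 30 (y) x 6 mm, about 0.09 kg; origin in the middle of its underside, z up. Blue grip block in the middle, 44 (x) x 22 (y), z = 6 to 32. Steel tongue at +x (x = 64 to 82, 22 wide, 6 thick). Fitted, its +x points along the carrier's +x. It slides under the lip when tilted 9 to 16 degrees, tongue down; level it cannot pass lip and catch. Fitted it may lie askew by 4 degrees.
- bar_tongue (a point): Lower edge of the tongue's tip, bar x = 82, z = 0.
- bar_pad (a point): Centre of the top of the red press pad, 20 x 26, bar x = -58, z = 9: press here.
- bar_end (a point): Lower edge of the bar's other end, bar x = -82, z = 0, which the catch holds down.
- reagent_c: Bystander: white plastic bottle with a red screw cap, 55 dia x 125 tall; loose; origin in the middle of its underside; z up.
- reagent_a: Bystander: white plastic bottle with a dark blue screw cap, 48 dia x 105 tall; loose; origin in the middle of its underside; z up.
- cuvette_box: Bystander: small white lidded box, 54 x 80 x 34; loose; origin in the middle of its underside; z up.
- beaker_pp: Bystander: open translucent beaker, 51 dia x 52 tall; loose; origin in the middle of its underside; z up.
- reagent_e: Bystander: brown bottle with a yellow screw cap, 44 dia x 90 tall; loose; origin in the middle of its underside; z up.
- bench_timer: Bystander: white bench timer standing on edge, 21 x 62 x 54; loose; origin in the middle of its underside; z up.
- marker_black: Bystander: black and white marker pen lying down, 13 x 136 x 15; loose; origin in the middle of its underside; z up.
- tape_roll: Bystander: roll of beige masking tape lying flat, 66 dia x 18; loose; origin in the middle of its underside; z up.

How it is judged (in metres and radians):
On the way, in this order (a step that is already met when the one before it is completed fails the run):
1. the spacer plate lies flat in the carrier between the fences (x of spacer in the frame of carrier between -0.006 and 0.006 m and y of spacer in the frame of carrier between -0.006 and 0.006 m and z of spacer in the frame of carrier between 0.003 and 0.007 m and angle between spacer's own z axis and vertical below 0.04 rad and angle between the x axis of spacer and the x axis of carrier, either way round below 0.12 rad), for 0.2 s.
2. the slide box stands on the spacer between its lips, the spacer still in place (all of step 1 and x of slide_box in the frame of spacer between -0.006 and 0.006 m and y of slide_box in the frame of spacer between -0.006 and 0.006 m and z of slide_box in the frame of carrier between 0.013 and 0.017 m and angle between slide_box's own z axis and vertical below 0.04 rad and angle between the y axis of slide_box and the x axis of carrier, either way round below 0.12 rad), for 0.2 s.
3. the bar's tongue is under the lip while the bar's other end is still up (all of step 2 and x of bar_tongue in the frame of carrier above 0.076 m and z of bar_tongue in the frame of carrier between 0.051 and 0.066 m and y of bar_tongue in the frame of carrier between -0.016 and 0.016 m and z of bar_end in the frame of carrier above 0.06 m), for 0.1 s.
At the end, for the whole second after the job is handed in: Spacer on the floor and box on the spacer: flat, centred within 6 mm, straight within 0.12 rad. Bar: tongue tip 3 mm or more under the lip, at most 12 mm over its seat; other end within 2.5 mm of its seat, level within 0.05 rad, catch sprung back (under 2 mm). All at rest (all of step 2 and x of bar_tongue in the frame of carrier above 0.076 m and z of bar_tongue in the frame of carrier between 0.051 and 0.066 m and y of bar_tongue in the frame of carrier between -0.016 and 0.016 m and z of bar_end in the frame of carrier between 0.0515 and 0.0565 m and angle between bar's own z axis and vertical below 0.05 rad and value of joint catch below 0.002 m and y of bar_end in the frame of carrier between -0.007 and 0.007 m and linear speed of each of spacer, slide_box, bar below 0.02 m/s); the robot touches nothing.
It fails at once if a bystander is moved more than 40 mm (distance of any of reagent_c, reagent_a, cuvette_box, beaker_pp, reagent_e, bench_timer, marker_black, tape_roll from where it was at the start of the episode above 0.04 m).
It fails at once if a bottle, beaker, box or the timer is knocked over (angle between any of reagent_c, reagent_a, cuvette_box, beaker_pp, reagent_e, bench_timer's own z axis and vertical above 0.5 rad).
It also fails if it takes over 72 s, if anything falls off the work surface, if the arm or the gripper's body presses on something with over 40 N, if the wrist force passes 120 N, or if a joint passes its speed limit or range.

## Robot

A 6-joint arm with a two-finger parallel gripper is mounted at the origin on a cart in front of the work surface, level with it; the furniture and walls round the work are solid. World frame = base frame: x ahead of the robot, y to its left, z up, the work surface at z = 0. Lengths are in mm, angles in rad, forces in N, time in s.
With the tool pointing down it reaches from about 350 to 775 mm from the base axis. Payload 7.3 kg.
Tool frame: the origin (TCP) lies at the very end of the fingers, on their centre line; the grasp point (between the pads) lies 19 mm behind it; x points along the fingers, z is the direction in which the jaws open and shut, and the axes are right-handed (so a half turn about x gives the same grasp; the last joint's range is limited). The gripper opens to 92 mm and grips with 3 to 60 N. Pads are 19 mm wide; open, the fingers measure 130 mm over their backs; the gripper's body (75 mm by 190 mm) begins 47 mm behind the grasp point.
Start: joints at [-1.295, 0.342, 1.524, -0, 1.275, -0.146], TCP at [214.961, -478.996, 226.741] pointing down, gripper open.
Joint ranges: [-2.53, 2.53], [-0.77, 2.02], [0.04, 2.7], [-1, 4.14], [0.28, 2.66], [-3.11, 3.11]. Speed limits (rad/s): [2.57, 2.57, 3.14, 3.14, 3.14, 3.14].

## Interface

Orientations are given as [roll, pitch, yaw] about the fixed x, y, z axes, in that order (R = Rz(yaw) Ry(pitch) Rx(roll)).
In Python, from plant import * gives the robot as it stands.
- The arm moves only by the shell command python3 -m creep 'ROWS'. ROWS is JSON, a list of rows, each an object of numbers: "tx", "ty", "tz": the shift along the tool's x, y, z in cm; "wx", "wy", "wz": the turn, a rotation vector about the tool's x, y, z in rad; "gripper": the closure, from -1 (fully open) to 1 (shut). A call has 1 to 8 rows; each row is the pose to reach, as a shift and turn from the pose commanded when the call began, along the tool's axes at that moment; what a row does not reach only later rows make up. A row lasts 1/12 s, in which the tool goes at most 41.7 mm and 7.16 degrees, less where a joint would pass 70% of its speed; a pose out of reach is approached as far as the arm can. A call with a gripper value outside its range is refused whole. The fingers move at their own pace and stop on an object; the grip force is fixed at half the most. Time passes only in rows, so rows that repeat a pose let the fingers close. It gives the time, the measured TCP pose, the force and the opening at its end, in the units of the state.
- get_obs(): the state, without advancing time (a new reading comes with each control period).
- capture(name): name is "scene" or "top" or "wrist"; returns a dict with "frame" (420x560x3 uint8, red, green, blue), "z_map" (420x560 float32, mm along the optical axis (not along the pixel's ray), 0 where there is no reading), "vertical_fov" (degrees; the focal length in pixels is half the picture's height over the tangent of half this angle, whatever the lens; pixels are square), "cx", "cy" (the principal point, pixels), "xyz" and "rotation" of the camera in the world. Camera axes: x right, y down, z forward; pixel columns grow to the right and rows downward; lengths in mm; the calibration is good to about 2 mm. A picture is of the moment at which its call begins.
- close_job(): hands the job in, once; it reports no verdict.
The state is a dict: "time": time; "joint_positions": joint angles; "dq": joint speeds; "tau": joint torques, N m; "tool_pos": TCP position; "tcp_rot": TCP orientation; "contact_force": force on the tool from outside, world axes, zero at the start; "moment": the same for the moment, N m; "grip_width": finger opening in mm.
Only numpy, scipy, OpenCV 4.12 (cv2) and the standard library are available. Lean on these libraries where they do the work, as an engineer would, in place of code of your own. Each camera call takes 0.05 s, during which the arm holds its last target.

## Working session

There is one attempt and no reset: what is moved stays moved. The work goes in short steps, Python scripts to look and compute and a shell command to move; the robot and the scene stay as the last step left them, time stands still between calls to the robot, and variables do not carry over. Pictures are saved under pics/ and viewed, and the job is handed in when it is done.

```bash
ls; mkdir -p pics; python3 - <<'E'
from plant import *
import cv2,numpy as np
print(get_obs())
for n in ["scene","top","wrist"]:
    c=capture(n); cv2.imwrite(f"pics/{n}0.png",c["frame"][:,:,::-1]); np.savez(f"pics/{n}0.npz",**c)
    print(n,c["vertical_fov"],c["cx"],c["cy"],c["xyz"],c["rotation"])
E
```

```text
pics
{'time': 0.0, 'joint_positions': array([-1.29498640e+00,  3.42715071e-01,  1.52499647e+00, -3.81313428e-06,
        1.27537956e+00, -1.46027702e-01]), 'dq': array([ 2.00972634e-03,  3.35437175e-04,  1.39238067e-03,  5.12432068e-04,
        1.98374585e-03, -1.98963999e-05]), 'tau': array([ 5.45005321e-06, -4.31244493e+01, -2.44225931e+01,  7.17272842e-02,
        5.58691949e-02, -1.20254103e-04]), 'tool_pos': array([ 214.85281869, -478.59345763,  226.05609681]), 'tcp_rot': array([2.99799833, 1.56929788, 1.84904075]), 'contact_force': array([ 0.54875092,  0.86841705, -0.5220128 ]), 'moment': array([-0.0407838 ,  0.00946053,  0.03803551]), 'grip_width': 91.75357399118505}
scene 48.15930977968364 274.7677505149022 210.40279153575702 [-86.59782704 570.52696512 978.3552167 ] [-2.37553359e+00 -1.66634947e-03 -2.35117635e+00]
top 47.01027387664843 278.69561112137814 213.72906568577216 [ 461.56105911  -65.89007651 1464.33305734] [-3.0950189 -0.0114857 -1.561713 ]
wrist 68.87483377247578 271.8384356682051 202.67624585690115 [ 288.8798354  -446.12730063  383.9404519 ] [ 2.84266807e+00  7.71912547e-04 -1.14929048e+00]
```

View pics/scene0.png

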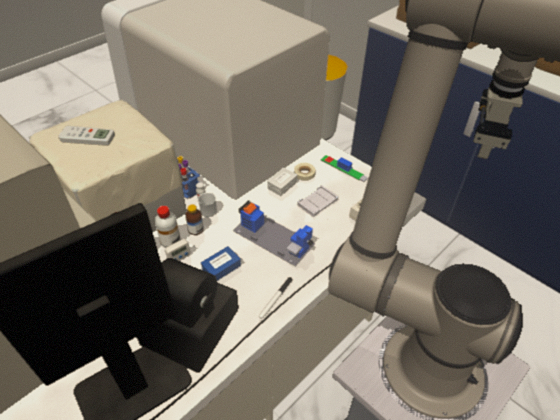

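View pics/top0.png

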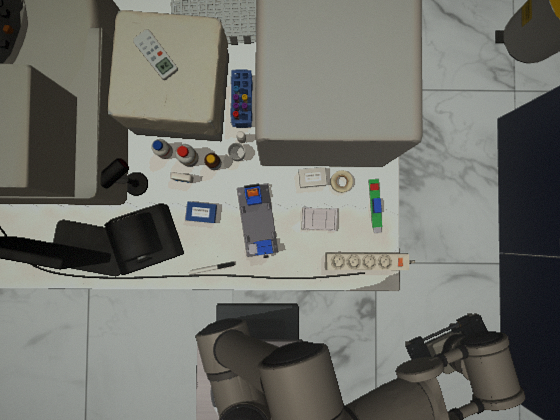

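View pics/wrist0.png

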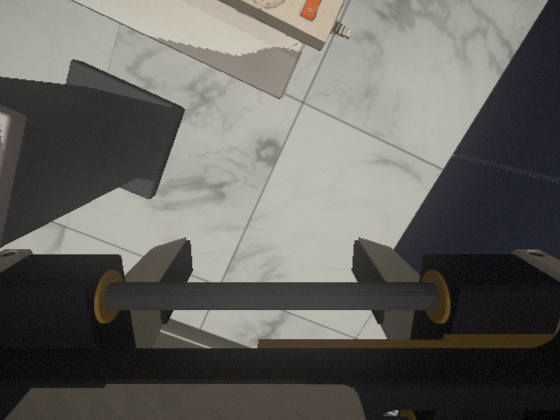

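The top view shows the carrier at about (257,222), with the orange catch post at its far end (253,192) and the hook post near the robot at (264,248). The spacer is at (320,218), the box at (203,212) and the bar at (376,205), red pad far. I'll work out rough positions first.

```bash
cat > h.py <<'E'
import numpy as np, cv2
from scipy.spatial.transform import Rotation as Ro
from plant import *
def cap(n,name=None):
    c=capture(n)
    if name:
        cv2.imwrite(f"pics/{name}.png",c["frame"][:,:,::-1]); np.savez(f"pics/{name}.npz",**c)
    return c
def load(name): 
    d=np.load(f"pics/{name}.npz"); return {k:d[k] for k in d}
def R(c): return Ro.from_euler("xyz",c["rotation"]).as_matrix()
def f(c): return 210/np.tan(np.radians(float(c["vertical_fov"]))/2)
def cloud(c):
    v,u=np.mgrid[0:420,0:560].astype(float); z=c["z_map"].astype(float)
    P=np.stack([(u-c["cx"])/f(c)*z,(v-c["cy"])/f(c)*z,z],-1)@R(c).T+c["xyz"]
    P[z==0]=np.nan
    return P
def ray(c,uv,h):
    uv=np.atleast_2d(uv).astype(float)
    d=np.stack([(uv[:,0]-c["cx"])/f(c),(uv[:,1]-c["cy"])/f(c),np.ones(len(uv))],-1)@R(c).T
    return c["xyz"]+d*((h-c["xyz"][2])/d[:,2])[:,None]
def proj(c,P):
    q=(np.atleast_2d(P)-c["xyz"])@R(c); return np.stack([q[:,0]/q[:,2]*f(c)+c["cx"],q[:,1]/q[:,2]*f(c)+c["cy"]],-1)
def tool(o=None):
    o=o or get_obs(); return o["tool_pos"],Ro.from_euler("xyz",o["tcp_rot"])
def delta(pos,T):
    """shift (cm) and rotvec in tool axes to reach world pos / rotation T"""
    p,r=tool(); return np.round(r.inv().apply(np.array(pos)-p)/10,2),np.round((r.inv()*T).as_rotvec(),3)
def down(yaw,tilt=0):
    """jaws (tool z) along world direction yaw; tool x down; tilt about jaw axis"""
    z=np.array([np.cos(yaw),np.sin(yaw),0]); x=np.array([0,0,-1.]); y=np.cross(z,x)
    return Ro.from_rotvec(z*tilt)*Ro.from_matrix(np.stack([x,y,z],1))
E
python3 - <<'E'
from h import *
c=load("top0"); P=cloud(c)
for n,uv in dict(hook=(264,248),catch=(253,192),floor=(257,222),spacer=(320,218),box=(203,212),bar=(376,205),pad=(376,187),tong=(376,228),cuv=(313,177),tape=(342,181),bench=(290,240),mark=(212,267)).items():
    print(n,np.round(P[uv[1],uv[0]]))
i=c["frame"][120:300,130:430,::-1]; cv2.imwrite("pics/topz.png",cv2.resize(i,None,fx=2.6,fy=2.6,interpolation=cv2.INTER_CUBIC))
p,r=tool(); print(p, r.as_matrix())
w=load("wrist0"); print("cam in tool", r.inv().apply(w["xyz"]-p), r.inv().as_matrix()@R(w))
E
```

```text
hook [428. -40.  73.]
catch [588.  -7.  77.]
floor [504. -17.   8.]
spacer [ 518. -207.    7.]
box [531. 142.  36.]
bar [ 557. -372.   31.]
pad [ 614. -376.    9.]
tong [ 489. -376.    9.]
cuv [ 639. -183.   37.]
tape [ 632. -275.   -5.]
bench [ 451. -117.    1.]
mark [368. 116.  12.]
[ 214.85924226 -478.69225594  226.21482816] [[-3.33101098e-04  9.12349414e-01  4.09412305e-01]
 [ 1.10183294e-03  4.09412414e-01 -9.12348761e-01]
 [-9.99999338e-01  1.47199590e-04 -1.14163236e-03]]
cam in tool [-157.71429445   80.88835891    0.41428033] [[-3.69764785e-04 -2.94632970e-01  9.55610421e-01]
 [-3.04203881e-04 -9.55610409e-01 -2.94633084e-01]
 [ 9.99999885e-01 -3.99645337e-04  2.63722585e-04]]
```

View pics/topz.png

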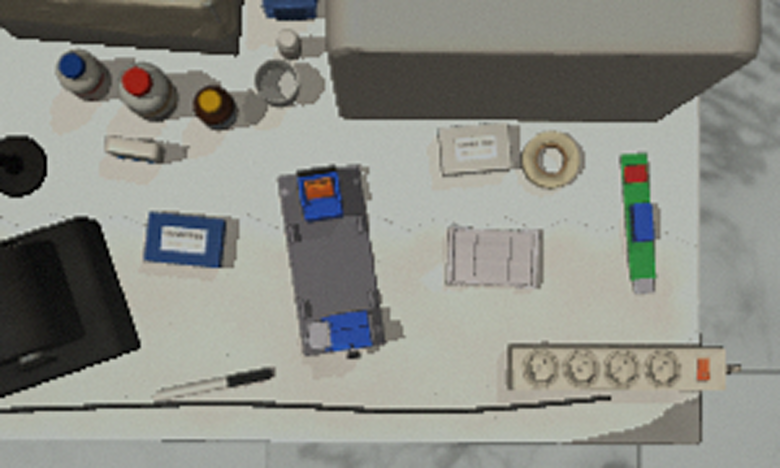

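The zoomed top view shows the hook head shifted right (world -y) of the hook post. Nothing stands between start and carrier above 130 mm. I'll sweep the wrist camera along y with jaws at yaw -90°.

```bash
python3 - <<'E'
from h import *
print(delta([440,-290,250],down(-np.pi/2)))
E
```

```text
(array([-2.37, 28.27, -8.  ]), array([ 0.422, -0.001,  0.   ]))
```

```bash
python3 -m creep '[{"tx":-2.4,"ty":28.3,"tz":-8,"wx":0.42},{"tx":-2.4,"ty":28.3,"tz":-8,"wx":0.42},{"tx":-2.4,"ty":28.3,"tz":-8,"wx":0.42},{"tx":-2.4,"ty":28.3,"tz":-8,"wx":0.42},{"tx":-2.4,"ty":28.3,"tz":-8,"wx":0.42},{"tx":-2.4,"ty":28.3,"tz":-8,"wx":0.42},{"tx":-2.4,"ty":28.3,"tz":-8,"wx":0.42},{"tx":-2.4,"ty":28.3,"tz":-8,"wx":0.42}]'
python3 - <<'E'
from h import *
print(get_obs()["time"],tool()[0]); cap("wrist","w1")
E
python3 -m creep '[{"tz":-4},{"tz":-8},{"tz":-12},{"tz":-16},{"tz":-19},{"tz":-19},{"tz":-19}]'
python3 - <<'E'
from h import *
print(get_obs()["time"],tool()[0]); cap("wrist","w2")
E
python3 -m creep '[{"tz":-4},{"tz":-8},{"tz":-12},{"tz":-16},{"tz":-16},{"tz":-16}]'
python3 - <<'E'
from h import *
print(get_obs()["time"],tool()[0]); cap("wrist","w3")
E
```

```text
0.15 [ 214.85924226 -478.69225594  226.21482816]
0.2 [ 214.91611972 -478.74618769  226.31589302]
0.25 [ 214.90075233 -478.83677173  226.41165538]validation failed for argument at $[0]...
validation failed for argument at $[0]...
validation failed for argument at $[0]...
```

View pics/w1.png

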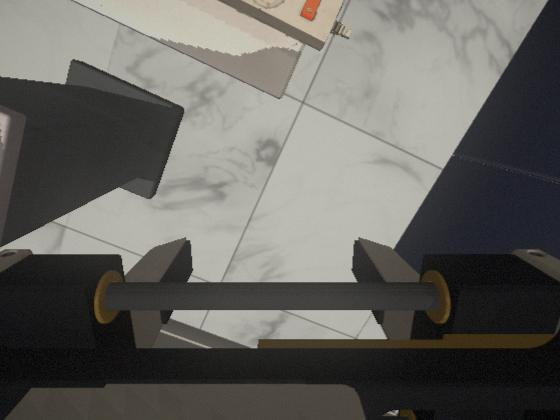

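View pics/w2.png

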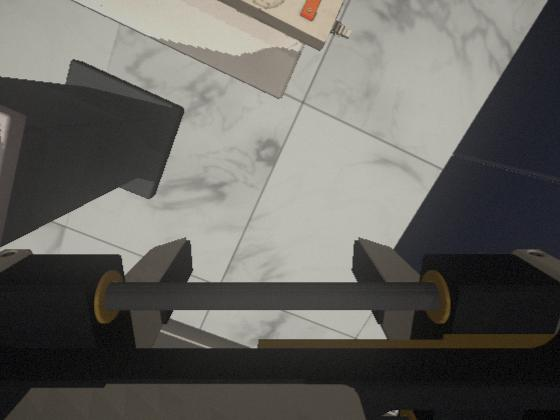

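View pics/w3.png

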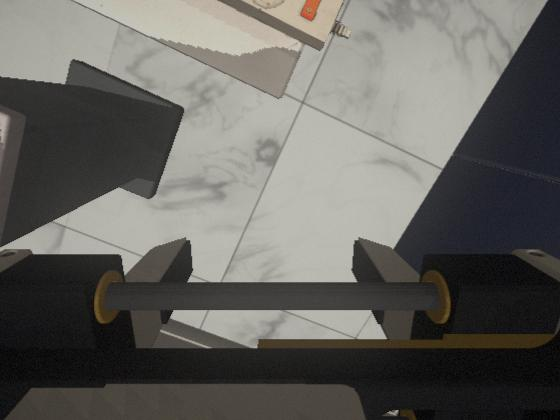

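The moves were refused and the pictures show the same start view. Rows probably need all seven keys.

```bash
python3 -m creep '[{"tx":-2.4,"ty":28.3,"tz":-8,"wx":0.42,"wy":0,"wz":0,"gripper":-1},{"tx":-2.4,"ty":28.3,"tz":-8,"wx":0.42,"wy":0,"wz":0,"gripper":-1},{"tx":-2.4,"ty":28.3,"tz":-8,"wx":0.42,"wy":0,"wz":0,"gripper":-1},{"tx":-2.4,"ty":28.3,"tz":-8,"wx":0.42,"wy":0,"wz":0,"gripper":-1},{"tx":-2.4,"ty":28.3,"tz":-8,"wx":0.42,"wy":0,"wz":0,"gripper":-1},{"tx":-2.4,"ty":28.3,"tz":-8,"wx":0.42,"wy":0,"wz":0,"gripper":-1},{"tx":-2.4,"ty":28.3,"tz":-8,"wx":0.42,"wy":0,"wz":0,"gripper":-1},{"tx":-2.4,"ty":28.3,"tz":-8,"wx":0.42,"wy":0,"wz":0,"gripper":-1}]'
```

```text
time: 0.97
tool_pos: [443.7, -286.7, 251.3]
tcp_rot: [1.799, 1.569, 0.234]
contact_force: [-0.3, -0.8, -0.8]
grip_width: 91.8
```

```bash
python3 - <<'E'
from h import *
cap("wrist","w1"); print(tool()[1].as_matrix()[:,2])
E
python3 -m creep '[{"tx":0,"ty":0,"tz":-18,"wx":0,"wy":0,"wz":0,"gripper":-1},{"tx":0,"ty":0,"tz":-18,"wx":0,"wy":0,"wz":0,"gripper":-1},{"tx":0,"ty":0,"tz":-18,"wx":0,"wy":0,"wz":0,"gripper":-1},{"tx":0,"ty":0,"tz":-18,"wx":0,"wy":0,"wz":0,"gripper":-1},{"tx":0,"ty":0,"tz":-18,"wx":0,"wy":0,"wz":0,"gripper":-1},{"tx":0,"ty":0,"tz":-18,"wx":0,"wy":0,"wz":0,"gripper":-1},{"tx":0,"ty":0,"tz":-18,"wx":0,"wy":0,"wz":0,"gripper":-1}]'
python3 - <<'E'
from h import *
cap("wrist","w2"); print(tool()[1].as_matrix()[:,2])
E
python3 -m creep '[{"tx":0,"ty":0,"tz":-16,"wx":0,"wy":0,"wz":0,"gripper":-1},{"tx":0,"ty":0,"tz":-16,"wx":0,"wy":0,"wz":0,"gripper":-1},{"tx":0,"ty":0,"tz":-16,"wx":0,"wy":0,"wz":0,"gripper":-1},{"tx":0,"ty":0,"tz":-16,"wx":0,"wy":0,"wz":0,"gripper":-1},{"tx":0,"ty":0,"tz":-16,"wx":0,"wy":0,"wz":0,"gripper":-1},{"tx":0,"ty":0,"tz":-16,"wx":0,"wy":0,"wz":0,"gripper":-1}]'
python3 - <<'E'
from h import *
cap("wrist","w3"); print(tool()[1].as_matrix()[:,2])
E
```

```text
[ 6.44002592e-03 -9.99979011e-01 -7.09050352e-04]
time: 1.6
tool_pos: [440.1, -110.1, 250.9]
tcp_rot: [0.466, 1.57, -1.102]
contact_force: [-0.8, -0.1, -0.8]
grip_width: 91.9
[ 2.00013176e-03 -9.99997634e-01  8.55796428e-04]
time: 2.15
tool_pos: [440.2, 49.9, 250.6]
tcp_rot: [-0.154, 1.57, -1.721]
contact_force: [-0.2, -0.9, 0.7]
grip_width: 92.1
[ 1.84158259e-03 -9.99997942e-01  8.50762808e-04]
```

View pics/w1.png

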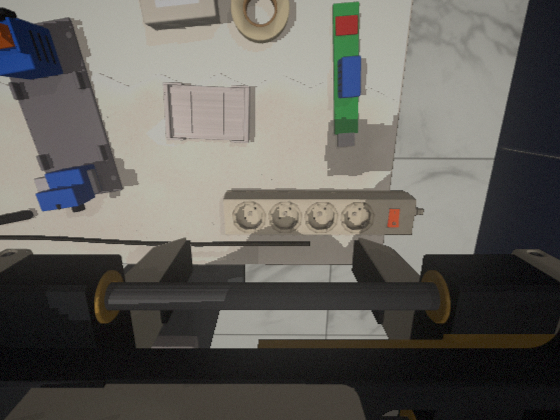

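View pics/w2.png

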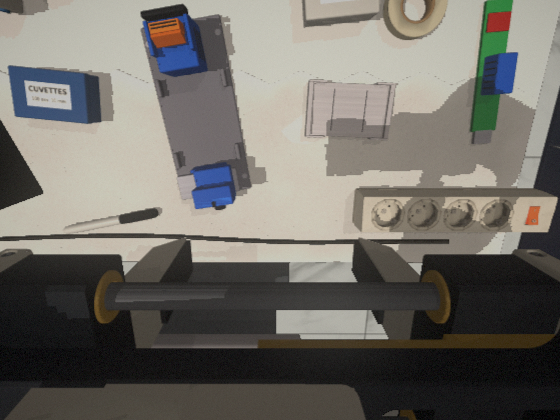

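View pics/w3.png

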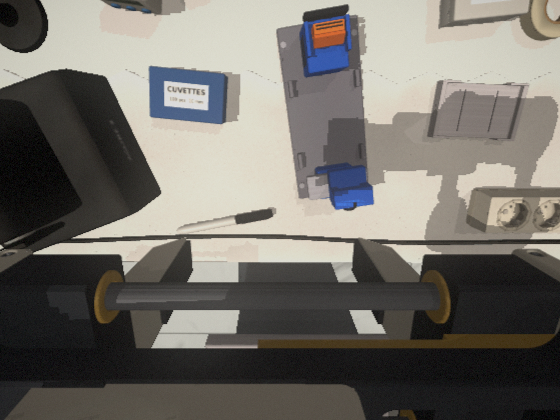

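w1 shows the spacer at (207,112), the bar at (347,70) and the carrier at the left. w2 shows the carrier at (200,105), hook head at (212,187), and the box at (55,95). w3 shows the box at (188,95) and the carrier at (325,105), with the head shifted to image right (carrier +y). Next I'll measure from masks, depth and two views.

```bash
cat > m.py <<'E'
from h import *
def crop(name,x0,y0,x1,y1,s,out):
    i=load(name)["frame"][y0:y1,x0:x1,::-1]; cv2.imwrite(f"pics/{out}.png",cv2.resize(i,None,fx=s,fy=s,interpolation=cv2.INTER_CUBIC))
E
python3 - <<'E'
from m import *
crop("w1",140,60,370,160,3.4,"c1"); crop("w3",260,0,390,220,2.7,"c3"); crop("w2",290,60,410,155,6,"c2")
for n in ["w1","w2","w3"]:
    c=load(n);P=cloud(c);ok=np.isfinite(P[...,2]);
    hsv=cv2.cvtColor(c["frame"],cv2.COLOR_RGB2HSV)
    v=np.zeros((420,560),bool);v[:235]=1
    b=v&ok&(P[...,2]<3)&(P[...,2]>-15); print(n,"bench z",np.median(P[b][:,2]),P[b][:,2].std())
    def show(lbl,m,z=None):
        m=cv2.morphologyEx((m&v).astype(np.uint8),cv2.MORPH_OPEN,np.ones((3,3)))
        k,L,S,C=cv2.connectedComponentsWithStats(m)
        for j in range(1,k):
            if S[j,4]<60: continue
            Q=P[L==j];Q=Q[np.isfinite(Q[:,2])]
            if len(Q)<20: continue
            h=np.median(Q[:,2]) if z is None else z
            cn=max(cv2.findContours((L==j).astype(np.uint8),0,1)[0],key=len)
            W=ray(c,cn[:,0],h)[:,:2].astype(np.float32); r=cv2.minAreaRect(W)
            print(n,lbl,"px",C[j].round(),"zmed %.1f p95 %.1f"%(np.median(Q[:,2]),np.percentile(Q[:,2],95)),"rect",np.round(r[0],1),np.round(r[1],1),round(r[2],1))
    H,Sx,V=hsv[...,0],hsv[...,1],hsv[...,2]
    show("green",(H>45)&(H<80)&(Sx>120))
    show("red",((H<8)|(H>172))&(Sx>130))
    show("orange",(H>=5)&(H<18)&(Sx>170))
    show("blue",(H>100)&(H<130)&(Sx>120)&(V>60))
E
```

```text
w1 bench z -0.50432268447139 1.254477750185249
w1 green px [346.   9.] zmed 5.7 p95 7.3 rect [ 635.1 -371.3] [11.7 27.7] 4.5
w1 green px [345.  47.] zmed 5.8 p95 7.2 rect [ 592.7 -373.8] [30.  27.7] 4.9
w1 green px [346. 107.] zmed 5.8 p95 7.2 rect [ 527.6 -379.6] [27.6 29.4] 0.3
w1 red px [347.  25.] zmed 8.9 p95 10.2 rect [ 618.  -372.5] [19.2 24.5] 4.5
w1 red px [393. 217.] zmed 42.9 p95 46.1 rect [ 393.2 -440.7] [11.7 23. ] 89.9
w1 orange px [ 5. 37.] zmed 67.2 p95 73.5 rect [591.4 -19.5] [11.7 22.5] 75.7
w1 orange px [393. 217.] zmed 43.0 p95 45.3 rect [ 393.2 -440.9] [11.1 23. ] 89.0
w1 blue px [14. 56.] zmed 53.8 p95 67.0 rect [586.1  -9.8] [52.1 40.6] 9.5
w1 blue px [351.  76.] zmed 31.7 p95 33.0 rect [ 560.3 -376.7] [43.  20.4] 4.1
w1 blue px [ 61. 189.] zmed 75.4 p95 77.5 rect [436.5 -48.7] [42. 59.] 8.6
w2 bench z -0.4466110739736564 1.2211758150108565
w2 green px [498.   6.] zmed 5.9 p95 7.3 rect [ 635.1 -370.2] [12.8 29.6] 6.6
w2 green px [492.  46.] zmed 5.9 p95 7.4 rect [ 584.5 -374.1] [48.4 29.5] 4.0
w2 green px [486. 114.] zmed 5.9 p95 7.2 rect [ 516.8 -380.3] [41.7 
[... 367 characters left out ...]
ct [587.8  13.7] [31.2  4. ] 9.2
w2 blue px [503.  72.] zmed 31.6 p95 33.1 rect [ 559.9 -370.2] [43.2 33.8] 7.1
w2 blue px [28. 73.] zmed 31.9 p95 33.4 rect [558.1 163.5] [13.7 50.9] 0.2
w2 blue px [212. 176.] zmed 53.6 p95 54.8 rect [443.8 -38.9] [21.2 45.6] 7.1
w2 blue px [212. 197.] zmed 76.7 p95 77.9 rect [425.5 -43.2] [21.6 43.2] 9.1
w3 bench z -0.5124523257909743 1.2370035962876866
w3 orange px [328.  36.] zmed 73.9 p95 76.4 rect [589.4  -5.4] [18.7 30.1] 4.2
w3 blue px [326.  53.] zmed 54.0 p95 67.3 rect [584.7  -7.6] [50.1 48.9] 7.8
w3 blue px [347. 177.] zmed 53.7 p95 54.9 rect [443.  -39.5] [21.7 41.8] 9.9
w3 blue px [353. 197.] zmed 76.8 p95 77.9 rect [425.2 -41.9] [21.  43.5] 9.7
```

View pics/c1.png

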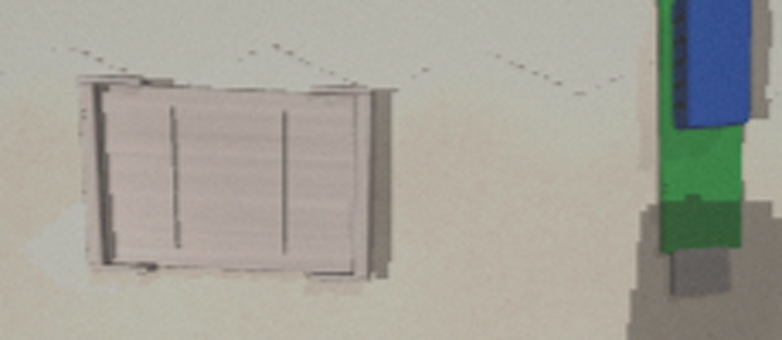

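View pics/c3.png

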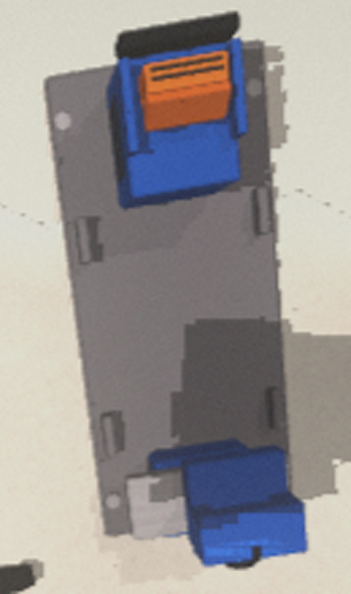

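View pics/c2.png

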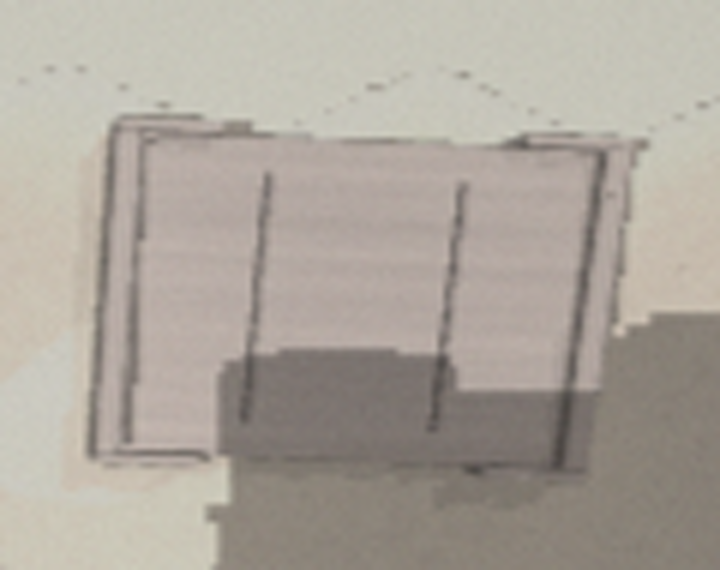

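```bash
cat >> m.py <<'E'
def rect(name,lo,hi,box,P=None):
    P=cloud(load(name)) if P is None else P
    m=(P[...,2]>lo)&(P[...,2]<hi)&(P[...,0]>box[0])&(P[...,0]<box[1])&(P[...,1]>box[2])&(P[...,1]<box[3])
    m[238:]=0
    m=cv2.morphologyEx(m.astype(np.uint8),cv2.MORPH_OPEN,np.ones((2,2)))
    k,L,S,C=cv2.connectedComponentsWithStats(m); j=1+np.argmax(S[1:,4]); Q=P[L==j]
    r=cv2.minAreaRect(Q[:,:2].astype(np.float32))
    return np.round(r[0],1),np.round(r[1],1),round(r[2],1),round(float(np.median(Q[:,2])),1),len(Q)
E
python3 - <<'E'
from m import *
for n in ["w1","w2"]: print(n,"spacer",rect(n,5,22,(440,600,-280,-135)))
for n in ["w2"]: print(n,"lips",rect(n,12.5,22,(440,600,-280,-135)))
for n in ["w1","w2"]: print(n,"bar",rect(n,3,40,(440,670,-420,-320)), "block",rect(n,25,40,(500,620,-420,-320)),"tongue+bar",rect(n,2.5,9,(440,670,-420,-320)))
for n in ["w2","w3"]: print(n,"box",rect(n,26,40,(460,610,70,230)))
for n in ["w1","w2","w3"]: print(n,"plate",rect(n,2.5,9,(380,620,-100,60)),"lip",rect(n,70,82,(390,470,-100,30)),"seat",rect(n,50,58,(390,480,-100,30)),"catchseat",rect(n,50,58,(540,640,-60,50)))
# fences
for n in ["w2","w3"]:
    P=cloud(load(n)); m=(P[...,2]>13)&(P[...,2]<20)&(P[...,0]>440)&(P[...,0]<580)&(P[...,1]>-80)&(P[...,1]<60); m[238:]=0
    k,L,S,C=cv2.connectedComponentsWithStats(m.astype(np.uint8))
    for j in range(1,k):
        if S[j,4]>15: print(n,"fence",cv2.minAreaRect(P[L==j][:,:2].astype(np.float32)),P[L==j].mean(0).round(1))
E
```

```text
w1 spacer (array([ 517.4, -204.1]), array([107.3,  69.6]), 87.9, nan, 4646)
w2 spacer (array([ 492.1, -264.2]), array([ 0. , 21.5]), 0.0, nan, 4701)
w2 lips (array([nan, nan]), array([0., 0.]), 0.0, nan, 346)
w1 bar (array([ 559.1, -378.2]), array([164.5,  32.1]), 4.5, nan, 3581) block (array([ 561.3, -381.8]), array([45.2, 32.8]), 7.0, nan, 826) tongue+bar (array([nan, nan]), array([0., 0.]), 0.0, nan, 2299)
w2 bar (array([ 562.3, -389.4]), array([165.2,  46.6]), 9.7, nan, 4116) block (array([ 561.1, -389.2]), array([44.5, 48.3]), 8.0, nan, 919) tongue+bar (array([ 559.3, -378.5]), array([164.9,  37.3]), 3.9, nan, 2521)
w2 box (array([531.8, 159.7]), array([105.1,  60.5]), 81.6, nan, 3912)
w3 box (array([533.8, 154.8]), array([96.1, 58.5]), 84.6, nan, 3830)
w1 plate (array([nan, nan]), array([0., 0.]), 0.0, nan, 8286) lip (array([408. , -14.5]), array([ 23.6, 112.8]), 21.3, nan, 805) seat (array([nan, nan]), array([0., 0.]), 0.0, nan, 694) catchseat (array([nan, nan]), array([0., 0.]), 0.0, nan, 986)
w2 plate (array([512.6, -19.3]), array([211.7,  94.2]), 9.4, nan, 8336) lip (array(
[... 935 characters left out ...]
0098), 8.546039581298828) [456.7  12.9  16.2]
w3 fence ((556.54638671875, -51.35763931274414), (19.391508102416992, 5.147362232208252), 10.585454940795898) [556.2 -51.1  16.3]
w3 fence ((544.0590209960938, 27.46763038635254), (19.489294052124023, 4.955988883972168), 8.088982582092285) [544.2  27.6  16.4]
w3 fence ((469.06341552734375, -65.28614807128906), (19.239309310913086, 5.013884544372559), 9.764425277709961) [469.  -65.   16.2]
w3 fence ((456.7225341796875, 13.506251335144043), (19.526790618896484, 4.921433448791504), 10.3466157913208) [456.7  13.5  16.4]
w3 fence ((450.55389404296875, -26.797943115234375), (2.843916893005371, 41.85808181762695), 13.172440528869629) [450.3 -25.3  16.3]
```

```bash
sed -i 's/np.ones((2,2))/np.ones((3,3))/' m.py; python3 - <<'E'
from m import *
for n in ["w1","w2","w3"]: print(n,"spacer",rect(n,5,22,(440,600,-280,-135)),rect(n,7,22,(440,600,-280,-135)))
for n in ["w1","w2"]: print(n,"bar",rect(n,3,40,(440,670,-420,-320)), "block",rect(n,28,40,(500,620,-420,-320)),"low",rect(n,3,9,(440,670,-420,-320)))
for n in ["w2","w3"]: print(n,"box",rect(n,26,40,(460,610,70,230)),rect(n,29,40,(460,610,70,230)))
for n in ["w2","w3"]: print(n,"lip",rect(n,73,82,(390,470,-100,30)),"seat",rect(n,51,57,(390,480,-100,30)))
E
```

```text
w1 spacer (array([ 519.3, -205.1]), array([104.1,  67.9]), 87.9, 9.9, 4644) (array([ 519.3, -205.1]), array([104.1,  67.9]), 87.9, 9.9, 4634)
w2 spacer (array([ 519.2, -205.1]), array([104.6,  67.9]), 87.9, 10.0, 4693) (array([ 519.2, -205.1]), array([104.6,  67.9]), 87.9, 10.0, 4677)
w3 spacer (array([ 519.2, -204.9]), array([106.1,  67.7]), 87.8, 10.1, 4906) (array([ 519.2, -204.9]), array([106.1,  67.7]), 87.8, 10.1, 4859)
w1 bar (array([ 560.7, -376.4]), array([163.7,  30.5]), 4.2, 6.5, 3567) block (array([ 560.6, -376.8]), array([44. , 22.7]), 4.0, 31.6, 799) low (array([ 546.3, -377.5]), array([134.8,  30.5]), 4.2, 5.8, 1852)
w2 bar (array([ 560.2, -376.4]), array([163.6,  32.2]), 4.6, 6.8, 4076) block (array([ 560.6, -376.1]), array([43.8, 23.3]), 3.7, 31.7, 839) low (array([ 560.2, -376.4]), array([163.6,  32.2]), 4.6, 5.9, 2397)
w2 box (array([535.3, 149.5]), array([88.4, 56.6]), 84.6, 31.9, 3910) (array([535.4, 149.7]), array([87.9, 56.6]), 84.6, 31.9, 3828)
w3 box (array([535.4, 149.9]), array([86.8, 56.6]), 84.6, 32.0, 3830) (array([535.4, 149.9]), array([86.8, 56.5]), 84.6, 32.0, 3802)
w2 lip (array([425.4, -42.5]), array([22.3, 43.9]), 9.0, 76.7, 746) seat (array([443.8, -39.4]), array([20.6, 44. ]), 9.2, 53.6, 622)
w3 lip (array([425.3, -42.3]), array([22.4, 44.3]), 9.0, 76.7, 752) seat (array([443.3, -39.3]), array([22.1, 43.9]), 8.7, 53.7, 651)
```

Sizes and heights agree with the text (spacer 104x68 at z 10, box 87x57 at 32, block 44x22 at 32, fences 20x5 at 17). The results, world frame:

| Item | Position (mm) | Heading |
|---|---|---|
| Carrier | (506.7, -19.1) | x axis at 189° |
| Hook head | carrier y about +10 | – |
| Spacer | (519.3, -205.1) | long axis at 87.9° |

Next I go to the spacer.

```bash
python3 - <<'E'
from h import *
print(delta([519.3,-205.1,90],down(np.radians(-2.1))))
print(delta([519.3,-205.1,3],down(np.radians(-2.1))))
E
```

```text
(array([16.07,  7.86, 25.4 ]), array([-1.532e+00,  1.000e-03,  1.000e-03]))
(array([24.77,  7.86, 25.39]), array([-1.532e+00,  1.000e-03,  1.000e-03]))
```

```bash
python3 -m creep '[{"tx":10,"ty":7.86,"tz":25.4,"wx":-0.95,"wy":0,"wz":0,"gripper":-1},{"tx":10,"ty":7.86,"tz":25.4,"wx":-0.95,"wy":0,"wz":0,"gripper":-1},{"tx":10,"ty":7.86,"tz":25.4,"wx":-0.95,"wy":0,"wz":0,"gripper":-1},{"tx":10,"ty":7.86,"tz":25.4,"wx":-0.95,"wy":0,"wz":0,"gripper":-1},{"tx":10,"ty":7.86,"tz":25.4,"wx":-0.95,"wy":0,"wz":0,"gripper":-1},{"tx":10,"ty":7.86,"tz":25.4,"wx":-0.95,"wy":0,"wz":0,"gripper":-1},{"tx":10,"ty":7.86,"tz":25.4,"wx":-0.95,"wy":0,"wz":0,"gripper":-1},{"tx":10,"ty":7.86,"tz":25.4,"wx":-0.95,"wy":0,"wz":0,"gripper":-1}]'
python3 - <<'E'
from h import *
print(delta([519.3,-205.1,60],down(np.radians(-2.1))))
E
```

```text
time: 2.87
tool_pos: [518.0, -212.2, 147.6]
tcp_rot: [-2.062, 1.568, -2.682]
contact_force: [-0.5, 0.9, -0.6]
grip_width: 91.7
(array([ 8.76,  0.67, -0.3 ]), array([-0.584, -0.002,  0.002]))
```

```bash
python3 -m creep '[{"tx":8.7,"ty":0,"tz":0,"wx":-0.584,"wy":0,"wz":0,"gripper":-1},{"tx":8.7,"ty":0,"tz":0,"wx":-0.584,"wy":0,"wz":0,"gripper":-1},{"tx":8.7,"ty":0,"tz":0,"wx":-0.584,"wy":0,"wz":0,"gripper":-1},{"tx":8.7,"ty":0,"tz":0,"wx":-0.584,"wy":0,"wz":0,"gripper":-1},{"tx":8.7,"ty":0,"tz":0,"wx":-0.584,"wy":0,"wz":0,"gripper":-1},{"tx":8.7,"ty":0,"tz":0,"wx":-0.584,"wy":0,"wz":0,"gripper":-1},{"tx":8.7,"ty":0,"tz":0,"wx":-0.584,"wy":0,"wz":0,"gripper":-1}]'
python3 - <<'E'
from h import *
print(delta([519.3,-205.1,3.5],down(np.radians(-2.1)))); print(tool()[0])
E
```

```text
time: 3.45
tool_pos: [518.2, -206.2, 63.5]
tcp_rot: [-2.178, 1.57, -2.219]
contact_force: [0.6, -0.2, -0.8]
grip_width: 92.1
(array([6.  , 0.12, 0.1 ]), array([-0.004, -0.   ,  0.   ]))
[ 518.21795115 -206.19115333   63.47605482]
```

```bash
python3 -m creep '[{"tx":3,"ty":0.1,"tz":0.1,"wx":0,"wy":0,"wz":0,"gripper":-1},{"tx":5,"ty":0.1,"tz":0.1,"wx":0,"wy":0,"wz":0,"gripper":-1},{"tx":6,"ty":0.1,"tz":0.1,"wx":0,"wy":0,"wz":0,"gripper":-1},{"tx":6,"ty":0.1,"tz":0.1,"wx":0,"wy":0,"wz":0,"gripper":-1},{"tx":6,"ty":0.1,"tz":0.1,"wx":0,"wy":0,"wz":0,"gripper":-1}]'
python3 -m creep '[{"tx":0,"ty":0,"tz":0,"wx":0,"wy":0,"wz":0,"gripper":1},{"tx":0,"ty":0,"tz":0,"wx":0,"wy":0,"wz":0,"gripper":1},{"tx":0,"ty":0,"tz":0,"wx":0,"wy":0,"wz":0,"gripper":1},{"tx":0,"ty":0,"tz":0,"wx":0,"wy":0,"wz":0,"gripper":1},{"tx":0,"ty":0,"tz":0,"wx":0,"wy":0,"wz":0,"gripper":1},{"tx":0,"ty":0,"tz":0,"wx":0,"wy":0,"wz":0,"gripper":1},{"tx":0,"ty":0,"tz":0,"wx":0,"wy":0,"wz":0,"gripper":1}]'
python3 - <<'E'
from h import *
print(tool()[0]); cap("wrist","g1")
E
```

```text
time: 3.87
tool_pos: [519.8, -203.7, 3.9]
tcp_rot: [3.117, 1.57, 3.08]
contact_force: [-0.5, -0.4, -0.1]
grip_width: 91.8
time: 4.45
tool_pos: [519.9, -203.0, 4.2]
tcp_rot: [-0.847, 1.57, -0.882]
contact_force: [-2.6, 0.6, 6.9]
grip_width: 63.5
[ 519.91563192 -203.04236843    4.21530438]
```

View pics/g1.png

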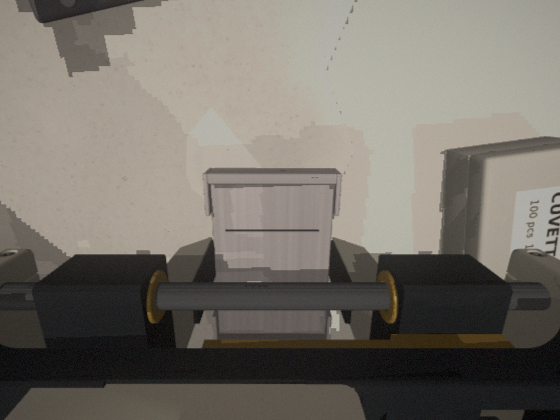

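Grip width 63.5 matches the spacer's 64 waist; the picture shows it square between the pads (centre (272,230)), its end lip at row 175. Lift and carry.

```bash
python3 -m creep '[{"tx":-4,"ty":0,"tz":0,"wx":0,"wy":0,"wz":0,"gripper":1},{"tx":-8,"ty":0,"tz":0,"wx":0,"wy":0,"wz":0,"gripper":1},{"tx":-12,"ty":0,"tz":0,"wx":0.12,"wy":0,"wz":0,"gripper":1},{"tx":-12,"ty":4,"tz":0,"wx":0.24,"wy":0,"wz":0,"gripper":1},{"tx":-12,"ty":8,"tz":0,"wx":0.36,"wy":0,"wz":0,"gripper":1},{"tx":-12,"ty":12,"tz":0,"wx":0.48,"wy":0,"wz":0,"gripper":1},{"tx":-12,"ty":16,"tz":0,"wx":0.6,"wy":0,"wz":0,"gripper":1},{"tx":-12,"ty":18,"tz":0,"wx":0.72,"wy":0,"wz":0,"gripper":1}]'
python3 - <<'E'
from h import *
print(delta([508.8,-18.8,120],down(np.radians(-81)))); print(tool()[0])
E
```

```text
time: 5.17
tool_pos: [525.5, -20.1, 123.4]
tcp_rot: [3.0, 1.57, 2.254]
contact_force: [0.7, -0.1, -1.8]
grip_width: 63.8
(array([ 0.34, -1.04, -1.32]), array([ 0.667, -0.001,  0.   ]))
[525.51621681 -20.10883619 123.40201705]
```

```bash
python3 -m creep '[{"tx":0.3,"ty":-1,"tz":-1.3,"wx":0.12,"wy":0,"wz":0,"gripper":1},{"tx":0.3,"ty":-1,"tz":-1.3,"wx":0.24,"wy":0,"wz":0,"gripper":1},{"tx":0.3,"ty":-1,"tz":-1.3,"wx":0.36,"wy":0,"wz":0,"gripper":1},{"tx":0.3,"ty":-1,"tz":-1.3,"wx":0.48,"wy":0,"wz":0,"gripper":1},{"tx":0.3,"ty":-1,"tz":-1.3,"wx":0.6,"wy":0,"wz":0,"gripper":1},{"tx":0.3,"ty":-1,"tz":-1.3,"wx":0.667,"wy":0,"wz":0,"gripper":1},{"tx":0.3,"ty":-1,"tz":-1.3,"wx":0.667,"wy":0,"wz":0,"gripper":1},{"tx":0.3,"ty":-1,"tz":-1.3,"wx":0.667,"wy":0,"wz":0,"gripper":1}]'
python3 - <<'E'
from h import *
print(delta([508.8,-18.8,30],down(np.radians(-81)))); print(tool()[0]); cap("wrist","g2")
E
```

```text
time: 5.83
tool_pos: [509.7, -21.7, 120.4]
tcp_rot: [-1.915, 1.57, 2.962]
contact_force: [-0.5, 0.1, -2.2]
grip_width: 63.4
(array([ 9.04, -0.03, -0.29]), array([ 0.007, -0.   ,  0.001]))
[509.6691992  -21.65554253 120.38548692]
```

View pics/g2.png

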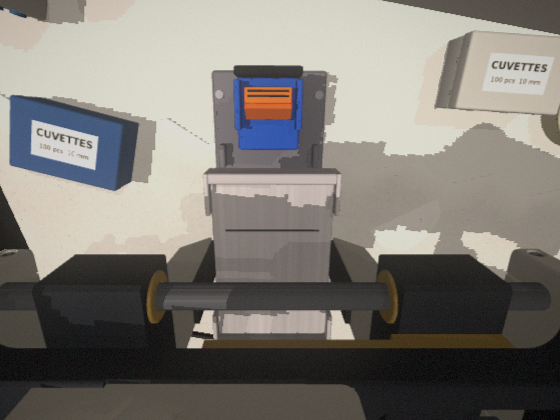

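```bash
python3 - <<'E'
from h import *
c=load("g2");P=cloud(c); C=np.array([506.7,-19.1]); a=np.radians(189); X=np.array([np.cos(a),np.sin(a)]);Y=np.array([-X[1],X[0]])
q=np.stack([(P[...,:2]-C)@X,(P[...,:2]-C)@Y,P[...,2]],-1)
m=(q[...,2]>110)&(q[...,2]<140)&(abs(q[...,1])<45)&(abs(q[...,0])<70); m[:150]=0
for lo,hi in ((165,215),(325,345)):
    mm=m.copy(); mm[:lo]=0; mm[hi:]=0; mm[:,:195]=0; mm[:,350:]=0
    s=q[mm]; print(len(s), "x",np.percentile(s[:,0],[1,50,99]).round(1),"y",np.percentile(s[:,1],[1,99]).round(1),"z",np.percentile(s[:,2],[5,50,95]).round(1))
mm=m.copy();mm[:180]=0;mm[250:]=0;mm[:,220:325]&=True;mm[:,:220]=0;mm[:,325:]=0
s=q[mm];A=np.c_[s[:,:2],np.ones(len(s))];print(np.linalg.lstsq(A,s[:,2],rcond=None)[0])
E
```

```text
6353 x [-53.6 -43.  -30.3] y [-30.3  35.8] z [123.9 126.3 132.4]
1637 x [36.  43.7 46.1] y [-29.7  36.3] z [125.1 126.4 131.4]
[-5.22064307e-02 -1.86632720e-05  1.24681745e+02]
```

```bash
python3 -m creep '[{"tx":3,"ty":-0.1,"tz":-0.3,"wx":0,"wy":0,"wz":0,"gripper":1},{"tx":6,"ty":-0.1,"tz":-0.3,"wx":0,"wy":0,"wz":0,"gripper":1},{"tx":8.6,"ty":-0.1,"tz":-0.3,"wx":0,"wy":0,"wz":0,"gripper":1},{"tx":8.6,"ty":-0.1,"tz":-0.3,"wx":0,"wy":0,"wz":0,"gripper":1},{"tx":8.6,"ty":-0.1,"tz":-0.3,"wx":0,"wy":0,"wz":0,"gripper":1},{"tx":8.6,"ty":-0.1,"tz":-0.3,"wx":0,"wy":0,"wz":0,"gripper":1}]'
python3 - <<'E'
from h import *
print(delta([507.8,-18.8,10],down(np.radians(-81)))); print(tool()[0])
E
```

```text
time: 6.38
tool_pos: [509.3, -19.1, 35.9]
tcp_rot: [1.191, 1.569, -0.217]
contact_force: [-0.6, 1.1, -1.7]
grip_width: 63.4
(array([ 2.59, -0.15, -0.06]), array([ 0.006,  0.001, -0.002]))
[509.33529833 -19.14175332  35.87115816]
```

```bash
python3 -m creep '[{"tx":1,"ty":-0.15,"tz":-0.05,"wx":0,"wy":0,"wz":0,"gripper":1},{"tx":1.8,"ty":-0.15,"tz":-0.05,"wx":0,"wy":0,"wz":0,"gripper":1},{"tx":2.2,"ty":-0.15,"tz":-0.05,"wx":0,"wy":0,"wz":0,"gripper":1},{"tx":2.5,"ty":-0.15,"tz":-0.05,"wx":0,"wy":0,"wz":0,"gripper":1},{"tx":2.65,"ty":-0.15,"tz":-0.05,"wx":0,"wy":0,"wz":0,"gripper":1},{"tx":2.65,"ty":-0.15,"tz":-0.05,"wx":0,"wy":0,"wz":0,"gripper":1}]'
```

```text
time: 6.88
tool_pos: [507.2, -18.8, 9.2]
tcp_rot: [1.109, 1.57, -0.3]
contact_force: [-2.4, 0.2, 4.7]
grip_width: 63.6
```

```bash
python3 -m creep '[{"tx":0,"ty":0,"tz":0,"wx":0,"wy":0,"wz":0,"gripper":-1},{"tx":0,"ty":0,"tz":0,"wx":0,"wy":0,"wz":0,"gripper":-1},{"tx":0,"ty":0,"tz":0,"wx":0,"wy":0,"wz":0,"gripper":-1},{"tx":-2,"ty":0,"tz":0,"wx":0,"wy":0,"wz":0,"gripper":-1},{"tx":-6,"ty":0,"tz":0,"wx":0,"wy":0,"wz":0,"gripper":-1},{"tx":-10,"ty":-2,"tz":0,"wx":0,"wy":0,"wz":0,"gripper":-1},{"tx":-14,"ty":-5,"tz":0,"wx":0,"wy":0,"wz":0,"gripper":-1},{"tx":-18,"ty":-8,"tz":0,"wx":0,"wy":0,"wz":0,"gripper":-1}]'
python3 - <<'E'
from h import *
print(tool()[0]); cap("wrist","g3")
c=load("g3");P=cloud(c); C=np.array([506.7,-19.1]); a=np.radians(189); X=np.array([np.cos(a),np.sin(a)]);Y=np.array([-X[1],X[0]])
q=np.stack([(P[...,:2]-C)@X,(P[...,:2]-C)@Y,P[...,2]],-1)
m=(q[...,2]>12.5)&(q[...,2]<24)&(abs(q[...,1])<36.5)&(abs(q[...,0])<60); m[238:]=0
s=q[m]; print(cv2.minAreaRect(s[:,:2].astype(np.float32)),np.percentile(s[:,2],[10,50,90]))
s=q[(q[...,2]>10)&(abs(q[...,0])<28)&(abs(q[...,1])<29)&(q[...,2]<24)]; A=np.c_[s[:,:2],np.ones(len(s))];print(np.linalg.lstsq(A,s[:,2],rcond=None)[0],len(s))
E
```

```text
time: 7.55
tool_pos: [438.8, -29.7, 174.0]
tcp_rot: [0.996, 1.57, -0.412]
contact_force: [0.9, -0.0, 1.1]
grip_width: 91.9
[438.83023103 -29.73356039 174.04453359]
((0.9132614135742188, -0.3283843994140625), (112.47183990478516, 67.94705200195312), 0.1421239972114563) [13.89997529 14.96432586 20.27026345]
[-1.13083594e-03 -9.60112052e-04  1.47833580e+01] 3352
```

View pics/g3.png

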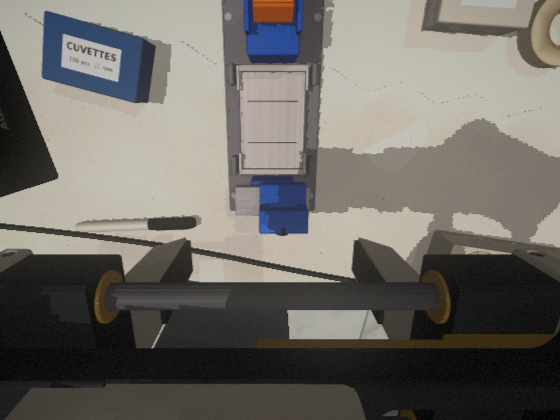

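The spacer is flat in place: y -0.3, yaw 0.1°, face at z 14.8. In the picture it sits between the fences at (272,118). Before going to the box I check the heights around it, where the camera bracket would pass.

```bash
python3 - <<'E'
from h import *
c=load("g3");P=cloud(c); C=np.array([506.7,-19.1]); a=np.radians(189); X=np.array([np.cos(a),np.sin(a)]);Y=np.array([-X[1],X[0]])
q=np.stack([(P[...,:2]-C)@X,(P[...,:2]-C)@Y,P[...,2]],-1)
for s in (1,-1):
    m=(q[...,2]>18)&(q[...,2]<24)&(abs(q[...,1])<28)&(s*q[...,0]>42)&(s*q[...,0]<54); print(s,np.percentile(q[m][:,0],[2,50,98]).round(1),m.sum())
T=cloud(load("top0"))
for x0 in range(440,700,40):
    print(x0,[ (lambda z: int(np.nanmax(z)) if z.size and np.isfinite(z).any() else None)(T[(T[...,0]>=x0)&(T[...,0]<x0+40)&(T[...,1]>=y)&(T[...,1]<y+30)][:,2]) for y in range(60,420,30)])
E
```

```text
1 [46.8 49.3 51.7] 278
-1 [-51.1 -48.4 -45.9] 414
440 [10, 7, 7, 7, 7, 98, 185, 199, 204, 198, 186, 78]
480 [7, 38, 38, 38, 34, 92, 176, 195, 201, 202, 188, 101]
520 [10, 37, 39, 39, 38, 7, 97, 175, 156, 105, 275, 274]
560 [7, 6, 6, 34, 34, 8, 7, 6, 12, 243, 274, 276]
600 [7, 6, 5, 51, 59, 57, 10, 5, 253, 254, 275, 277]
640 [6, 95, 87, 96, 98, 59, 5, 6, 256, 252, 275, 276]
680 [53, 93, 96, 130, 130, 97, 109, 107, 5, 5, 275, 275]
```

```bash
python3 - <<'E'
from h import *
T=cloud(load("top0"))
m=(T[...,2]>30)&(T[...,2]<150)&(T[...,0]>585)&(T[...,0]<720)&(T[...,1]>20)&(T[...,1]<320)
k,L,S,C=cv2.connectedComponentsWithStats(m.astype(np.uint8))
for j in range(1,k):
    if S[j,4]>8: s=T[L==j]; print(C[j].round(),s.min(0).round(),s.max(0).round())
print(delta([535.4,149.8,150],down(np.radians(174.6))))
E
```

```text
[161. 150.] [694. 242.  31.] [720. 290. 110.]
[186. 154.] [671. 164.  30.] [720. 218. 130.]
[236. 155.] [689.  22.  30.] [718.  70.  55.]
[212. 160.] [662.  94.  31.] [703. 138.  96.]
[181. 176.] [622. 177.  32.] [647. 240.  60.]
(array([  2.98,  12.59, -16.19]), array([ 1.828, -0.003, -0.007]))
```

The monitor stand reaches z ≈ 200 at y > 240, near where the camera would be with jaws at -5°. I'll use the flipped grasp instead (jaws 174.6°, camera on -y). To keep joint 6 in range it has to be reached by turning the long way.

```bash
python3 -m creep '[{"tx":-1,"ty":0,"tz":0,"wx":-0.9,"wy":0,"wz":0,"gripper":-1},{"tx":-1,"ty":0,"tz":0,"wx":-0.9,"wy":0,"wz":0,"gripper":-1},{"tx":-1,"ty":0,"tz":0,"wx":-0.9,"wy":0,"wz":0,"gripper":-1},{"tx":-1,"ty":0,"tz":0,"wx":-0.9,"wy":0,"wz":0,"gripper":-1},{"tx":-1,"ty":0,"tz":0,"wx":-0.9,"wy":0,"wz":0,"gripper":-1},{"tx":-1,"ty":0,"tz":0,"wx":-0.9,"wy":0,"wz":0,"gripper":-1},{"tx":-1,"ty":0,"tz":0,"wx":-0.9,"wy":0,"wz":0,"gripper":-1},{"tx":-1,"ty":0,"tz":0,"wx":-0.9,"wy":0,"wz":0,"gripper":-1}]'
python3 -m creep '[{"tx":0,"ty":0,"tz":0,"wx":-0.9,"wy":0,"wz":0,"gripper":-1},{"tx":0,"ty":0,"tz":0,"wx":-0.9,"wy":0,"wz":0,"gripper":-1},{"tx":0,"ty":0,"tz":0,"wx":-0.9,"wy":0,"wz":0,"gripper":-1},{"tx":0,"ty":0,"tz":0,"wx":-0.9,"wy":0,"wz":0,"gripper":-1},{"tx":0,"ty":0,"tz":0,"wx":-0.9,"wy":0,"wz":0,"gripper":-1},{"tx":0,"ty":0,"tz":0,"wx":-0.9,"wy":0,"wz":0,"gripper":-1},{"tx":0,"ty":0,"tz":0,"wx":-0.9,"wy":0,"wz":0,"gripper":-1},{"tx":0,"ty":0,"tz":0,"wx":-0.9,"wy":0,"wz":0,"gripper":-1}]'
python3 -m creep '[{"tx":0,"ty":0,"tz":0,"wx":-0.9,"wy":0,"wz":0,"gripper":-1},{"tx":0,"ty":0,"tz":0,"wx":-0.9,"wy":0,"wz":0,"gripper":-1},{"tx":0,"ty":0,"tz":0,"wx":-0.9,"wy":0,"wz":0,"gripper":-1},{"tx":0,"ty":0,"tz":0,"wx":-0.9,"wy":0,"wz":0,"gripper":-1},{"tx":0,"ty":0,"tz":0,"wx":-0.9,"wy":0,"wz":0,"gripper":-1},{"tx":0,"ty":0,"tz":0,"wx":-0.9,"wy":0,"wz":0,"gripper":-1},{"tx":0,"ty":0,"tz":0,"wx":-0.9,"wy":0,"wz":0,"gripper":-1},{"tx":0,"ty":0,"tz":0,"wx":-0.9,"wy":0,"wz":0,"gripper":-1}]'
python3 - <<'E'
from h import *
print(delta([535.4,149.8,150],down(np.radians(174.6))),get_obs()["joint_positions"].round(2),tool()[0])
E
```

```text
time: 8.27
tool_pos: [439.5, -29.7, 182.5]
tcp_rot: [0.007, 1.57, -0.495]
contact_force: [0.5, -0.3, -0.4]
grip_width: 91.9
time: 8.93
tool_pos: [439.6, -29.7, 182.5]
tcp_rot: [-0.966, 1.57, -0.568]
contact_force: [0.7, -0.6, 0.4]
grip_width: 92.0
time: 9.6
tool_pos: [439.6, -29.7, 182.5]
tcp_rot: [-1.776, 1.57, -0.478]
contact_force: [-0.3, -0.2, 0.0]
grip_width: 91.7
(array([ 3.25, -4.38, 19.87]), array([-1.75, -0.  ,  0.  ])) [-0.24  0.23  1.81 -0.    1.1  -1.54] [439.57657002 -29.72935208 182.52708514]
```

```bash
python3 -m creep '[{"tx":0,"ty":-0.5,"tz":2.5,"wx":-0.9,"wy":0,"wz":0,"gripper":-1},{"tx":0,"ty":-1.1,"tz":5,"wx":-0.9,"wy":0,"wz":0,"gripper":-1},{"tx":0,"ty":-1.6,"tz":7.5,"wx":-0.9,"wy":0,"wz":0,"gripper":-1},{"tx":0,"ty":-2.2,"tz":10,"wx":-0.9,"wy":0,"wz":0,"gripper":-1},{"tx":0,"ty":-2.7,"tz":12.5,"wx":-0.9,"wy":0,"wz":0,"gripper":-1},{"tx":0,"ty":-3.3,"tz":15,"wx":-0.9,"wy":0,"wz":0,"gripper":-1},{"tx":0,"ty":-3.8,"tz":17.5,"wx":-0.9,"wy":0,"wz":0,"gripper":-1},{"tx":0,"ty":-4.4,"tz":19.9,"wx":-0.9,"wy":0,"wz":0,"gripper":-1}]'
python3 -m creep '[{"tx":1,"ty":0,"tz":0,"wx":-0.85,"wy":0,"wz":0,"gripper":-1},{"tx":2,"ty":0,"tz":0,"wx":-0.85,"wy":0,"wz":0,"gripper":-1},{"tx":3,"ty":0,"tz":0,"wx":-0.85,"wy":0,"wz":0,"gripper":-1},{"tx":4,"ty":0,"tz":0,"wx":-0.85,"wy":0,"wz":0,"gripper":-1},{"tx":5,"ty":0,"tz":0,"wx":-0.85,"wy":0,"wz":0,"gripper":-1},{"tx":6,"ty":0,"tz":0,"wx":-0.85,"wy":0,"wz":0,"gripper":-1},{"tx":7,"ty":0,"tz":0,"wx":-0.85,"wy":0,"wz":0,"gripper":-1},{"tx":8,"ty":0,"tz":0,"wx":-0.85,"wy":0,"wz":0,"gripper":-1}]'
python3 - <<'E'
from h import *
print(delta([535.4,149.8,12],down(np.radians(174.6))),get_obs()["joint_positions"].round(2),tool()[0])
cap("wrist","g4")
E
```

```text
time: 10.27
tool_pos: [537.1, 150.8, 182.4]
tcp_rot: [-2.385, 1.571, -0.187]
contact_force: [-0.1, 0.0, 0.6]
grip_width: 92.1
time: 10.93
tool_pos: [536.8, 149.5, 101.9]
tcp_rot: [3.023, 1.571, -0.215]
contact_force: [0.1, 0.6, 0.2]
grip_width: 91.9
(array([ 8.99, -0.02,  0.15]), array([-0.003, -0.   , -0.   ])) [ 0.13  0.53  1.6  -0.    1.01 -2.91] [536.80383502 149.45668848 101.89402799]
```

View pics/g4.png

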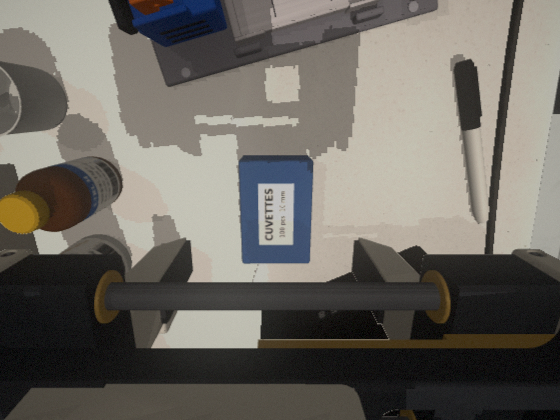

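The picture shows the box straight between the open fingers (239–313, 155–263) and the bottles clear of them. Descend and grip.

```bash
python3 -m creep '[{"tx":3,"ty":0,"tz":0.15,"wx":0,"wy":0,"wz":0,"gripper":-1},{"tx":6,"ty":0,"tz":0.15,"wx":0,"wy":0,"wz":0,"gripper":-1},{"tx":8,"ty":0,"tz":0.15,"wx":0,"wy":0,"wz":0,"gripper":-1},{"tx":9,"ty":0,"tz":0.15,"wx":0,"wy":0,"wz":0,"gripper":-1},{"tx":9,"ty":0,"tz":0.15,"wx":0,"wy":0,"wz":0,"gripper":-1},{"tx":9,"ty":0,"tz":0.15,"wx":0,"wy":0,"wz":0,"gripper":-1}]'
python3 -m creep '[{"tx":0,"ty":0,"tz":0,"wx":0,"wy":0,"wz":0,"gripper":1},{"tx":0,"ty":0,"tz":0,"wx":0,"wy":0,"wz":0,"gripper":1},{"tx":0,"ty":0,"tz":0,"wx":0,"wy":0,"wz":0,"gripper":1},{"tx":0,"ty":0,"tz":0,"wx":0,"wy":0,"wz":0,"gripper":1},{"tx":0,"ty":0,"tz":0,"wx":0,"wy":0,"wz":0,"gripper":1},{"tx":0,"ty":0,"tz":0,"wx":0,"wy":0,"wz":0,"gripper":1},{"tx":0,"ty":0,"tz":0,"wx":0,"wy":0,"wz":0,"gripper":1},{"tx":0,"ty":0,"tz":0,"wx":0,"wy":0,"wz":0,"gripper":1}]'
python3 - <<'E'
from h import *
print(tool()[0]); cap("wrist","g5")
E
```

```text
time: 11.48
tool_pos: [535.6, 149.6, 12.8]
tcp_rot: [2.967, 1.571, -0.276]
contact_force: [0.7, 0.0, -0.0]
grip_width: 91.6
time: 12.15
tool_pos: [535.2, 149.6, 12.7]
tcp_rot: [2.941, 1.571, -0.302]
contact_force: [-1.1, -0.5, 3.8]
grip_width: 56.4
[535.19275975 149.59245347  12.73663855]
```

View pics/g5.png

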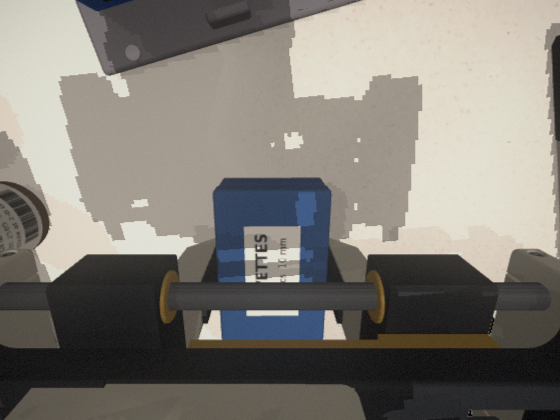

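Width 56.4 matches the 57, and the box is held square. Lift and carry to over the carrier.

```bash
python3 -m creep '[{"tx":-4,"ty":0,"tz":0,"wx":0,"wy":0,"wz":0,"gripper":1},{"tx":-8,"ty":0,"tz":0,"wx":0,"wy":0,"wz":0,"gripper":1},{"tx":-11,"ty":0,"tz":0,"wx":0.12,"wy":0,"wz":0,"gripper":1},{"tx":-12,"ty":3.5,"tz":0.5,"wx":0.24,"wy":0,"wz":0,"gripper":1},{"tx":-12,"ty":7,"tz":0.8,"wx":0.36,"wy":0,"wz":0,"gripper":1},{"tx":-12,"ty":10.5,"tz":1,"wx":0.48,"wy":0,"wz":0,"gripper":1},{"tx":-12,"ty":14,"tz":1.2,"wx":0.6,"wy":0,"wz":0,"gripper":1},{"tx":-12,"ty":16.5,"tz":1.3,"wx":0.72,"wy":0,"wz":0,"gripper":1}]'
python3 - <<'E'
from h import *
print(delta([506.3,-18.9,130],down(np.radians(99))),tool()[0])
E
```

```text
time: 12.87
tool_pos: [504.8, -15.6, 132.2]
tcp_rot: [1.697, 1.57, -2.272]
contact_force: [0.0, 0.1, -1.9]
grip_width: 56.2
(array([ 0.22,  0.12, -0.34]), array([ 0.587, -0.   , -0.001])) [504.83568829 -15.60248015 132.23573541]
```

```bash
python3 -m creep '[{"tx":0.2,"ty":0,"tz":-0.2,"wx":0.12,"wy":0,"wz":0,"gripper":1},{"tx":0.2,"ty":0,"tz":-0.2,"wx":0.24,"wy":0,"wz":0,"gripper":1},{"tx":0.2,"ty":0,"tz":-0.2,"wx":0.36,"wy":0,"wz":0,"gripper":1},{"tx":0.2,"ty":0,"tz":-0.2,"wx":0.48,"wy":0,"wz":0,"gripper":1},{"tx":0.2,"ty":0,"tz":-0.2,"wx":0.587,"wy":0,"wz":0,"gripper":1},{"tx":0.2,"ty":0,"tz":-0.2,"wx":0.587,"wy":0,"wz":0,"gripper":1},{"tx":0.2,"ty":0,"tz":-0.2,"wx":0.587,"wy":0,"wz":0,"gripper":1}]'
python3 - <<'E'
from h import *
print(delta([506.3,-18.9,60],down(np.radians(99))),tool()[0]); cap("wrist","g6")
E
```

```text
time: 13.45
tool_pos: [506.9, -14.7, 130.1]
tcp_rot: [1.469, 1.57, -3.077]
contact_force: [-0.1, 0.5, -0.8]
grip_width: 56.3
(array([ 7.01,  0.12, -0.4 ]), array([ 0.01 ,  0.   , -0.001])) [506.9018595  -14.74877332 130.12286597]
```

View pics/g6.png

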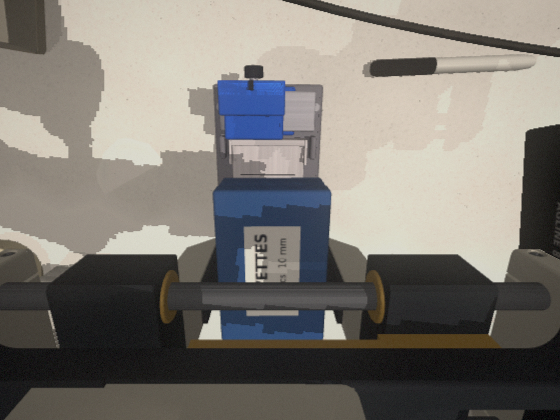

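The held box is over the spacer, hook head beyond it at (252,108). Descend in two stages.

```bash
python3 -m creep '[{"tx":3,"ty":0.1,"tz":-0.4,"wx":0.01,"wy":0,"wz":0,"gripper":1},{"tx":6,"ty":0.1,"tz":-0.4,"wx":0.01,"wy":0,"wz":0,"gripper":1},{"tx":8,"ty":0.1,"tz":-0.4,"wx":0.01,"wy":0,"wz":0,"gripper":1},{"tx":8,"ty":0.1,"tz":-0.4,"wx":0.01,"wy":0,"wz":0,"gripper":1},{"tx":8,"ty":0.1,"tz":-0.4,"wx":0.01,"wy":0,"wz":0,"gripper":1},{"tx":8,"ty":0.1,"tz":-0.4,"wx":0.01,"wy":0,"wz":0,"gripper":1}]'
python3 - <<'E'
from h import *
print(delta([506.3,-18.9,28],down(np.radians(99))),tool()[0])
E
```

```text
time: 14.0
tool_pos: [507.7, -19.0, 51.5]
tcp_rot: [-1.969, 1.569, -0.244]
contact_force: [0.1, 0.1, -0.6]
grip_width: 56.2
(array([2.35, 0.14, 0.03]), array([-0.003, -0.001,  0.002])) [507.65217101 -18.97654981  51.53372873]
```

```bash
python3 -m creep '[{"tx":1,"ty":0.15,"tz":0,"wx":0,"wy":0,"wz":0,"gripper":1},{"tx":1.7,"ty":0.15,"tz":0,"wx":0,"wy":0,"wz":0,"gripper":1},{"tx":2,"ty":0.15,"tz":0,"wx":0,"wy":0,"wz":0,"gripper":1},{"tx":2.3,"ty":0.15,"tz":0,"wx":0,"wy":0,"wz":0,"gripper":1},{"tx":2.4,"ty":0.15,"tz":0,"wx":0,"wy":0,"wz":0,"gripper":1},{"tx":2.4,"ty":0.15,"tz":0,"wx":0,"wy":0,"wz":0,"gripper":1}]'
```

```text
time: 14.5
tool_pos: [505.8, -19.2, 27.7]
tcp_rot: [-2.055, 1.569, -0.331]
contact_force: [-3.0, 1.3, 5.0]
grip_width: 56.5
```

```bash
python3 -m creep '[{"tx":0,"ty":0,"tz":0,"wx":0,"wy":0,"wz":0,"gripper":-1},{"tx":0,"ty":0,"tz":0,"wx":0,"wy":0,"wz":0,"gripper":-1},{"tx":0,"ty":0,"tz":0,"wx":0,"wy":0,"wz":0,"gripper":-1},{"tx":-3,"ty":0,"tz":0,"wx":0,"wy":0,"wz":0,"gripper":-1},{"tx":-7,"ty":0,"tz":0,"wx":0,"wy":0,"wz":0,"gripper":-1},{"tx":-11,"ty":-3,"tz":0,"wx":0,"wy":0,"wz":0,"gripper":-1},{"tx":-14,"ty":-6,"tz":0,"wx":0,"wy":0,"wz":0,"gripper":-1},{"tx":-16,"ty":-9,"tz":0,"wx":0,"wy":0,"wz":0,"gripper":-1}]'
cat >> m.py <<'E'
def check(name):
    c=load(name);P=cloud(c); C=np.array([506.7,-19.1]); a=np.radians(189); X=np.array([np.cos(a),np.sin(a)]);Y=np.array([-X[1],X[0]])
    return c,np.stack([(P[...,:2]-C)@X,(P[...,:2]-C)@Y,P[...,2]],-1)
E
python3 - <<'E'
from m import *
cap("wrist","g7"); c,q=check("g7")
m=(q[...,2]>42)&(q[...,2]<51)&(abs(q[...,1])<40)&(abs(q[...,0])<54); m[238:]=0
s=q[m]; print(cv2.minAreaRect(s[:,:2].astype(np.float32)),np.median(s[:,2]),tool()[0])
A=np.c_[s[:,:2],np.ones(len(s))];print(np.linalg.lstsq(A,s[:,2],rcond=None)[0],len(s))
for sg in (1,-1):
    m=(q[...,2]>17)&(q[...,2]<24)&(abs(q[...,1])<28)&(sg*q[...,0]>42)&(sg*q[...,0]<54); 
    if m.sum()>5: print(sg,np.percentile(q[m][:,0],[2,50,98]).round(1),m.sum())
E
```

```text
time: 15.17
tool_pos: [592.5, -5.7, 188.1]
tcp_rot: [-1.927, 1.568, -0.203]
contact_force: [1.0, -1.0, 0.3]
grip_width: 91.6
((0.11143875122070312, 0.5325107574462891), (56.69761657714844, 85.23625946044922), 89.81436920166016) 47.042776408666384 [601.44585335  -5.44712326 193.43434954]
[-5.32370377e-04  3.02773999e-04  4.70265478e+01] 5952
1 [47.6 50.  52.4] 361
-1 [-50.7 -48.4 -46.2] 264
```

View pics/g7.png

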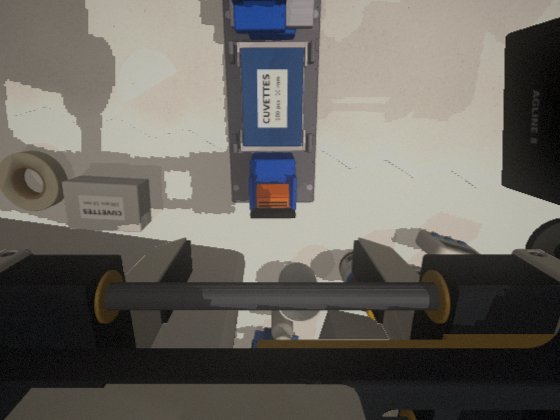

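The box top is at z 47.0, flat, centred (0.1, 0.5) in the carrier; the picture shows it between the lips at (273,97). Now the bar. First I check the instrument's front face.

```bash
python3 - <<'E'
from m import *
T=cloud(load("top0")); m=(T[...,2]>80)&(T[...,0]>480)&(T[...,1]<-40)&(T[...,1]>-440); s=T[m]
for y in range(-440,-40,80): k=s[(s[:,1]>=y)&(s[:,1]<y+80)]; print(y,k[:,0].min() if len(k) else None,k[:,2].max() if len(k) else None)
print(delta([560.5,-376.5,120],down(np.radians(94.2))))
E
```

```text
-440 672.9351836384449 424.60463236481655
-360 672.4443372907288 427.53601962725156
-280 672.6238109857418 426.38342262139963
-200 672.5443214609554 426.47012608662476
-120 672.3655154823841 426.9034378216529
(array([  7.33,   9.85, -36.01]), array([ 0.08 , -0.004,  0.018]))
```

```bash
python3 -m creep '[{"tx":0,"ty":4,"tz":0,"wx":0.08,"wy":0,"wz":0,"gripper":-1},{"tx":0,"ty":7,"tz":-3,"wx":0.08,"wy":0,"wz":0,"gripper":-1},{"tx":0,"ty":9.8,"tz":-7,"wx":0.08,"wy":0,"wz":0,"gripper":-1},{"tx":2,"ty":9.8,"tz":-11,"wx":0.08,"wy":0,"wz":0,"gripper":-1},{"tx":3,"ty":9.8,"tz":-15,"wx":0.08,"wy":0,"wz":0,"gripper":-1},{"tx":4,"ty":9.8,"tz":-19,"wx":0.08,"wy":0,"wz":0,"gripper":-1},{"tx":5,"ty":9.8,"tz":-23,"wx":0.08,"wy":0,"wz":0,"gripper":-1},{"tx":6,"ty":9.8,"tz":-27,"wx":0.08,"wy":0,"wz":0,"gripper":-1}]'
python3 - <<'E'
from h import *
print(delta([560.5,-376.5,90],down(np.radians(94.2))),get_obs()["joint_positions"].round(2))
E
```

```text
time: 15.88
tool_pos: [534.7, -282.5, 125.6]
tcp_rot: [-0.704, 1.571, 0.94]
contact_force: [1.7, 0.2, 0.8]
grip_width: 91.7
(array([ 3.56, -1.89, -9.56]), array([-0.,  0.,  0.])) [-0.61  0.58  1.43  0.    1.13 -2.26]
```

```bash
python3 -m creep '[{"tx":1,"ty":-1,"tz":-4,"wx":0,"wy":0,"wz":0,"gripper":-1},{"tx":2,"ty":-1.9,"tz":-8,"wx":0,"wy":0,"wz":0,"gripper":-1},{"tx":3.5,"ty":-1.9,"tz":-9.5,"wx":0,"wy":0,"wz":0,"gripper":-1},{"tx":3.5,"ty":-1.9,"tz":-9.5,"wx":0,"wy":0,"wz":0,"gripper":-1},{"tx":3.5,"ty":-1.9,"tz":-9.5,"wx":0,"wy":0,"wz":0,"gripper":-1},{"tx":3.5,"ty":-1.9,"tz":-9.5,"wx":0,"wy":0,"wz":0,"gripper":-1}]'
python3 - <<'E'
from m import *
print(delta([560.5,-376.5,10],down(np.radians(94.2))),tool()[0]); cap("wrist","g8")
print(rect("g8",28,40,(500,620,-420,-320)),rect("g8",3,40,(440,670,-420,-320)))
E
```

```text
time: 16.38
tool_pos: [560.7, -373.2, 91.2]
tcp_rot: [0.457, 1.57, 2.102]
contact_force: [-0.2, 0.3, 0.7]
grip_width: 92.0
(array([ 8.12,  0.04, -0.33]), array([ 0.   ,  0.001, -0.   ])) [ 560.70517836 -373.19921704   91.19724924]
(array([ 557.8, -377.5]), array([39.5, 21.7]), 4.6, 31.7, 1453) (array([ 533.4, -379.7]), array([110.2,  30. ]), 4.9, 6.3, 4751)
```

View pics/g8.png

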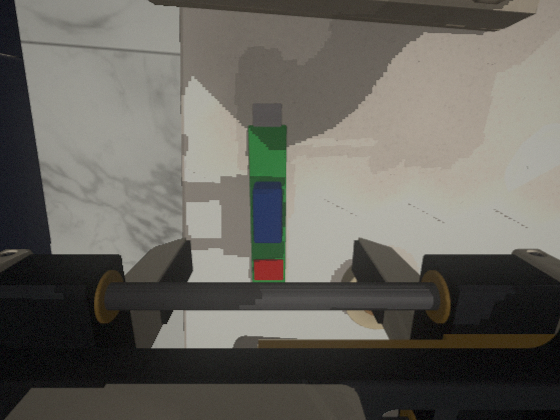

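The bar is between the fingers, block at (268,212) and tongue at (267,112). Descend with a small y correction and grip.

```bash
python3 -m creep '[{"tx":3,"ty":0,"tz":-0.2,"wx":0,"wy":0,"wz":0,"gripper":-1},{"tx":6,"ty":0,"tz":-0.2,"wx":0,"wy":0,"wz":0,"gripper":-1},{"tx":7.5,"ty":0,"tz":-0.2,"wx":0,"wy":0,"wz":0,"gripper":-1},{"tx":8,"ty":0,"tz":-0.2,"wx":0,"wy":0,"wz":0,"gripper":-1},{"tx":8,"ty":0,"tz":-0.2,"wx":0,"wy":0,"wz":0,"gripper":-1},{"tx":8,"ty":0,"tz":-0.2,"wx":0,"wy":0,"wz":0,"gripper":-1}]'
python3 - <<'E'
from m import *
print(delta([560.5,-376.7,10],down(np.radians(94.2))),tool()[0])
E
```

```text
time: 16.93
tool_pos: [562.0, -375.8, 13.0]
tcp_rot: [-2.357, 1.568, -0.711]
contact_force: [0.1, 0.6, 0.4]
grip_width: 91.7
(array([ 0.3 ,  0.15, -0.08]), array([ 0.001, -0.002,  0.002])) [ 561.96167477 -375.8209961    12.99965223]
```

```bash
python3 -m creep '[{"tx":0.2,"ty":0.1,"tz":-0.1,"wx":0,"wy":0,"wz":0,"gripper":-1},{"tx":0.2,"ty":0.1,"tz":-0.1,"wx":0,"wy":0,"wz":0,"gripper":1},{"tx":0.2,"ty":0.1,"tz":-0.1,"wx":0,"wy":0,"wz":0,"gripper":1},{"tx":0.2,"ty":0.1,"tz":-0.1,"wx":0,"wy":0,"wz":0,"gripper":1},{"tx":0.2,"ty":0.1,"tz":-0.1,"wx":0,"wy":0,"wz":0,"gripper":1},{"tx":0.2,"ty":0.1,"tz":-0.1,"wx":0,"wy":0,"wz":0,"gripper":1},{"tx":0.2,"ty":0.1,"tz":-0.1,"wx":0,"wy":0,"wz":0,"gripper":1},{"tx":0.2,"ty":0.1,"tz":-0.1,"wx":0,"wy":0,"wz":0,"gripper":1}]'
python3 -m creep '[{"tx":0,"ty":0,"tz":0,"wx":0,"wy":0,"wz":0,"gripper":1},{"tx":0,"ty":0,"tz":0,"wx":0,"wy":0,"wz":0,"gripper":1},{"tx":0,"ty":0,"tz":0,"wx":0,"wy":0,"wz":0,"gripper":1},{"tx":0,"ty":0,"tz":0,"wx":0,"wy":0,"wz":0,"gripper":1},{"tx":0,"ty":0,"tz":0,"wx":0,"wy":0,"wz":0,"gripper":1}]'
python3 - <<'E'
from m import *
print(tool()[0],get_obs()["grip_width"]); cap("wrist","g9")
E
```

```text
time: 17.6
tool_pos: [560.1, -377.0, 9.3]
tcp_rot: [2.201, 1.571, -2.438]
contact_force: [0.6, 0.7, -0.9]
grip_width: 49.9
time: 18.02
tool_pos: [560.0, -377.0, 9.3]
tcp_rot: [1.36, 1.571, 3.004]
contact_force: [-0.1, 0.5, 0.1]
grip_width: 21.8
[ 560.04506688 -376.96648001    9.25526971] 21.76388959401854
```

View pics/g9.png

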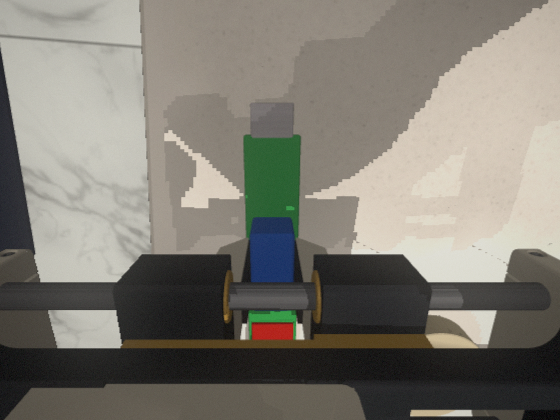

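Width 21.8 matches the block. Now I compute the TCP targets for the tongue: tilt 12°, askew 3.1°, tongue tip y +9.7.

```bash
cat > b.py <<'E'
from m import *
C=np.array([506.7,-19.1,0]); CR=Ro.from_euler("z",189,degrees=True)
def goal(tip,tilt,askew,ob=(0.5,0,9.3)):
    """TCP pos & rot for tongue tip (carrier mm), tilt deg tongue-down, askew deg"""
    jaw=np.radians(189+askew-90); T=down(jaw,-np.radians(tilt))
    j=np.array([np.cos(jaw),np.sin(jaw),0]); Rb=Ro.from_rotvec(-np.radians(tilt)*j)*Ro.from_euler("z",189+askew,degrees=True)
    return C+CR.apply(tip)+Rb.apply(np.array(ob)-[82,0,0]),T
def tip(ob=(0.5,0,9.3),p=None):
    pos,r=tool(); M=r.as_matrix(); Rb=np.stack([M[:,1],-M[:,2],-M[:,0]],1)  # bar x,y,z
    f=lambda l: CR.inv().apply(pos+Rb@(np.array(l)-ob)-C).round(1)
    b=CR.inv().apply(Rb[:,0]); return "tongue",f([82,0,0]),"end",f([-82,0,0]),"tilt %.1f askew %.1f"%(-np.degrees(np.arcsin(b[2])),np.degrees(np.arctan2(b[1],b[0])))
E
python3 - <<'E'
from b import *
M=tool()[1].as_matrix(); print("bar x should be ~184:",M[:,1]); print(tip())
for t in ([66,9.7,130],[66,9.7,56],[84,9.7,55.5]):
    g=goal(t,12,3.1); print(t,g[0].round(1),delta(*g))
E
```

```text
bar x should be ~184: [-9.97312360e-01 -7.32670137e-02  2.26172155e-05]
('tongue', array([ 84.5, 355. ,  -0. ]), 'end', array([-78.9, 368.7,  -0. ]), 'tilt -0.0 askew -4.8')
[66, 9.7, 130] [519.1 -22.7 156. ] (array([-14.68,   1.49,  35.63]), array([-0.137, -0.014, -0.209]))
[66, 9.7, 56] [519.1 -22.7  82. ] (array([-7.28,  1.49, 35.63]), array([-0.137, -0.014, -0.209]))
[84, 9.7, 55.5] [501.3 -25.5  81.5] (array([-7.23,  3.28, 35.48]), array([-0.137, -0.014, -0.209]))
```

```bash
python3 -m creep '[{"tx":-4,"ty":0,"tz":0,"wx":0,"wy":0,"wz":0,"gripper":1},{"tx":-8,"ty":0,"tz":0,"wx":0,"wy":0,"wz":0,"gripper":1},{"tx":-12,"ty":0,"tz":0,"wx":0,"wy":0,"wz":0,"gripper":1},{"tx":-14.7,"ty":1,"tz":3,"wx":-0.05,"wy":0,"wz":-0.05,"gripper":1},{"tx":-14.7,"ty":1.5,"tz":7,"wx":-0.09,"wy":0,"wz":-0.1,"gripper":1},{"tx":-14.7,"ty":1.5,"tz":11,"wx":-0.137,"wy":0,"wz":-0.15,"gripper":1},{"tx":-14.7,"ty":1.5,"tz":15,"wx":-0.137,"wy":-0.014,"wz":-0.209,"gripper":1},{"tx":-14.7,"ty":1.5,"tz":19,"wx":-0.137,"wy":-0.014,"wz":-0.209,"gripper":1}]'
python3 - <<'E'
from b import *
print(tip()); g=goal([64,9.7,110],12,3.1); print(delta(*g))
E
```

```text
time: 18.73
tool_pos: [529.2, -187.1, 156.2]
tcp_rot: [-1.567, 1.36, 0.213]
contact_force: [1.4, 0.2, -1.6]
grip_width: 21.9
('tongue', array([ 81.7, 173.5, 130. ]), 'end', array([-78.4, 165.2, 164.4]), 'tilt 12.1 askew 3.0')
(array([ 2.53, -2.14, 16.28]), array([-0.002,  0.   ,  0.002]))
```

```bash
python3 -m creep '[{"tx":0,"ty":-1,"tz":4,"wx":0,"wy":0,"wz":0,"gripper":1},{"tx":0,"ty":-2,"tz":8,"wx":0,"wy":0,"wz":0,"gripper":1},{"tx":0,"ty":-2.1,"tz":12,"wx":0,"wy":0,"wz":0,"gripper":1},{"tx":1,"ty":-2.1,"tz":15,"wx":0,"wy":0,"wz":0,"gripper":1},{"tx":2,"ty":-2.1,"tz":16,"wx":0,"wy":0,"wz":0,"gripper":1},{"tx":2.5,"ty":-2.1,"tz":16,"wx":0,"wy":0,"wz":0,"gripper":1},{"tx":2.5,"ty":-2.1,"tz":16,"wx":0,"wy":0,"wz":0,"gripper":1},{"tx":2.5,"ty":-2.1,"tz":16,"wx":0,"wy":0,"wz":0,"gripper":1}]'
python3 - <<'E'
from b import *
print(tip()); g=goal([64,9.7,75],12,3.1); print(delta(*g)); cap("wrist","h1")
E
```

```text
time: 19.4
tool_pos: [523.2, -27.5, 136.2]
tcp_rot: [-1.575, 1.361, 0.207]
contact_force: [-0.2, -0.1, -0.9]
grip_width: 21.5
('tongue', array([ 62.7,  15.1, 110.2]), 'end', array([-97.5,   6.5, 144.2]), 'tilt 12.0 askew 3.1')
(array([3.42, 0.83, 0.55]), array([-0.001, -0.001, -0.   ]))
```

View pics/h1.png

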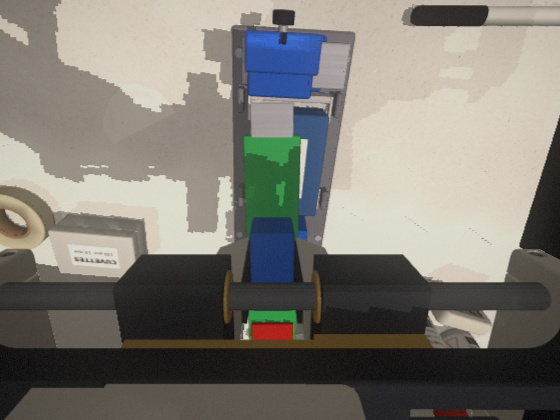

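The bar is over the carrier, tongue at (272,118) short of the hook head (285,60). I'll check the tongue's true position in this picture against kinematics, and re-measure the head.

```bash
python3 - <<'E'
from b import *
c,q=check("h1")
m=(q[...,2]>100)&(q[...,2]<135); m[:95]=0; m[136:]=0; m[:,:240]=0;m[:,305:]=0
s=q[m]; print("tongue x",np.percentile(s[:,0],[2,50,98]).round(1),"y",np.percentile(s[:,1],[2,98]).round(1),"mid y near tip",np.percentile(s[s[:,0]>np.percentile(s[:,0],75)][:,1],[2,98]).round(1),"z at tip",np.median(s[s[:,0]>np.percentile(s[:,0],90)][:,2]))
m=(q[...,2]>73)&(q[...,2]<81)&(q[...,0]>66)&(q[...,0]<100); m[200:]=0
s=q[m]; print("lip",cv2.minAreaRect(s[:,:2].astype(np.float32)))
m=(q[...,2]>51)&(q[...,2]<57)&(q[...,0]>50)&(q[...,0]<90); m[95:]=0
s=q[m]; print("seat",np.percentile(s[:,0],[2,98]),np.percentile(s[:,1],[1,99]),np.median(s[:,2]))
E
```

```text
tongue x [48.4 56.3 63.8] y [ 4.9 26.1] mid y near tip [ 5.4 26. ] z at tip 115.74749830351553
lip ((84.46263122558594, 10.426405906677246), (22.01303482055664, 43.86493682861328), 0.09869012236595154)
seat [57.58648492 70.92068249] [-10.66169487  32.43274965] 53.69894236914459
```

The measured tongue tip (x 63.8, y 15.7, top z 115.7) agrees with kinematics within 0.6 mm, and the head centre is at y 10.4–10.9. Now I go down in front of the lip.

```bash
python3 -m creep '[{"tx":0,"ty":0.8,"tz":0.5,"wx":0,"wy":0,"wz":0,"gripper":1},{"tx":1,"ty":0.8,"tz":0.5,"wx":0,"wy":0,"wz":0,"gripper":1},{"tx":2,"ty":0.8,"tz":0.5,"wx":0,"wy":0,"wz":0,"gripper":1},{"tx":3,"ty":0.8,"tz":0.5,"wx":0,"wy":0,"wz":0,"gripper":1},{"tx":3,"ty":0.8,"tz":0.5,"wx":0,"wy":0,"wz":0,"gripper":1},{"tx":3,"ty":0.8,"tz":0.5,"wx":0,"wy":0,"wz":0,"gripper":1}]'
python3 - <<'E'
from b import *
print(tip()); g=goal([65,9.8,57],12,3.1); print(delta(*g))
E
```

```text
time: 19.95
tool_pos: [519.9, -22.2, 104.0]
tcp_rot: [-1.569, 1.363, 0.213]
contact_force: [-0.0, -0.4, -1.3]
grip_width: 21.7
('tongue', array([65.2,  9.3, 78.1]), 'end', array([-95.1,   0.7, 111.9]), 'tilt 11.9 askew 3.1')
(array([ 2.05,  0.42, -0.04]), array([-0.001,  0.   , -0.002]))
```

```bash
python3 -m creep '[{"tx":0.5,"ty":0.1,"tz":0,"wx":0,"wy":0,"wz":0,"gripper":1},{"tx":1,"ty":0.2,"tz":0,"wx":0,"wy":0,"wz":0,"gripper":1},{"tx":1.5,"ty":0.3,"tz":0,"wx":0,"wy":0,"wz":0,"gripper":1},{"tx":1.9,"ty":0.4,"tz":0,"wx":0,"wy":0,"wz":0,"gripper":1},{"tx":2.1,"ty":0.4,"tz":0,"wx":0,"wy":0,"wz":0,"gripper":1},{"tx":2.1,"ty":0.4,"tz":0,"wx":0,"wy":0,"wz":0,"gripper":1},{"tx":2.1,"ty":0.4,"tz":0,"wx":0,"wy":0,"wz":0,"gripper":1}]'
python3 - <<'E'
from b import *
print(tip()); g=goal([78,9.8,55.5],12,3.1); print(delta(*g)); cap("wrist","h2")
E
```

```text
time: 20.53
tool_pos: [520.8, -22.1, 83.7]
tcp_rot: [-1.573, 1.362, 0.209]
contact_force: [-0.7, -0.7, -1.6]
grip_width: 21.6
('tongue', array([64.3,  9.4, 57.7]), 'end', array([-95.9,   0.8,  91.7]), 'tilt 12.0 askew 3.1')
(array([-0.07,  1.39,  0.04]), array([-0.   , -0.001, -0.   ]))
```

View pics/h2.png

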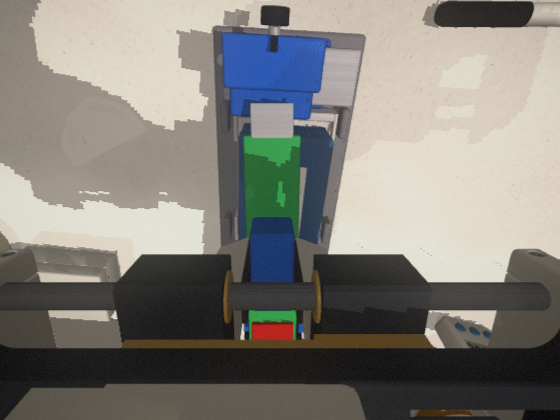

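The tongue is on the seat in front of the lip and centred on the head (tongue (272,120), head (273,65)). Slide it in slowly, watching the force.

```bash
python3 -m creep '[{"tx":0,"ty":0.3,"tz":0,"wx":0,"wy":0,"wz":0,"gripper":1},{"tx":0,"ty":0.6,"tz":0,"wx":0,"wy":0,"wz":0,"gripper":1},{"tx":0,"ty":0.9,"tz":0.04,"wx":0,"wy":0,"wz":0,"gripper":1},{"tx":-0.05,"ty":1.2,"tz":0.04,"wx":0,"wy":0,"wz":0,"gripper":1},{"tx":-0.08,"ty":1.4,"tz":0.04,"wx":0,"wy":0,"wz":0,"gripper":1},{"tx":-0.08,"ty":1.4,"tz":0.04,"wx":0,"wy":0,"wz":0,"gripper":1},{"tx":-0.08,"ty":1.4,"tz":0.04,"wx":0,"wy":0,"wz":0,"gripper":1}]'
python3 - <<'E'
from b import *
print(tip()); g=goal([84,9.8,55.3],12,3.1); print(delta(*g),get_obs()["moment"]); 
E
```

```text
time: 21.17
tool_pos: [507.1, -24.8, 81.7]
tcp_rot: [-1.574, 1.361, 0.208]
contact_force: [0.0, -0.1, -0.5]
grip_width: 22.1
('tongue', array([78.2,  9.8, 55.7]), 'end', array([-82. ,   1.2,  89.8]), 'tilt 12.0 askew 3.1')
(array([-0.08,  0.58,  0.04]), array([-0.   , -0.001,  0.   ])) [ 0.07865994  0.01152358 -0.05283829]
```

```bash
python3 -m creep '[{"tx":-0.03,"ty":0.2,"tz":0,"wx":0,"wy":0,"wz":0,"gripper":1},{"tx":-0.06,"ty":0.4,"tz":0,"wx":0,"wy":0,"wz":0,"gripper":1},{"tx":-0.08,"ty":0.6,"tz":0,"wx":0,"wy":0,"wz":0,"gripper":1},{"tx":-0.09,"ty":0.7,"tz":0,"wx":0,"wy":0,"wz":0,"gripper":1},{"tx":-0.09,"ty":0.7,"tz":0,"wx":0,"wy":0,"wz":0,"gripper":1},{"tx":-0.09,"ty":0.7,"tz":0,"wx":0,"wy":0,"wz":0,"gripper":1}]'
python3 - <<'E'
from b import *
print(tip(),get_obs()["contact_force"].round(1),get_obs()["moment"].round(2)); cap("wrist","h3")
E
```

```text
time: 21.67
tool_pos: [501.3, -26.2, 81.6]
tcp_rot: [-1.576, 1.359, 0.205]
contact_force: [4.6, 2.8, -0.7]
grip_width: 21.8
('tongue', array([84.1, 10.3, 55.4]), 'end', array([-76. ,   1.8,  89.8]), 'tilt 12.1 askew 3.1') [ 4.6  2.8 -0.7] [ 0.55 -0.87 -0.07]
```

View pics/h3.png

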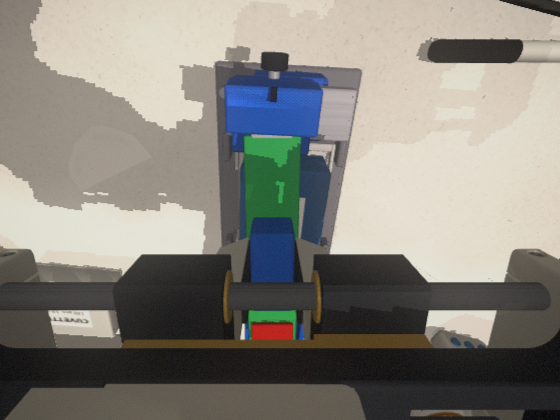

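The tongue is home against the end wall (contact about 5 N, tip x ≈ 84–85). Now I swing the pad end down about the tongue to just above the ramp.

```bash
python3 - <<'E'
from b import *
for t in (9,6,5): g=goal([83.8,9.6,55],t,3.1); print(t,delta(*g))
E
```

```text
9 (array([ 0.49, -0.06,  0.08]), array([-0.001, -0.001,  0.055]))
6 (array([ 0.92, -0.07,  0.08]), array([-0.001, -0.001,  0.107]))
5 (array([ 1.06, -0.07,  0.08]), array([-0.001, -0.001,  0.124]))
```

```bash
python3 -m creep '[{"tx":0.25,"ty":-0.05,"tz":0.06,"wx":0,"wy":0,"wz":0.027,"gripper":1},{"tx":0.49,"ty":-0.06,"tz":0.08,"wx":0,"wy":0,"wz":0.055,"gripper":1},{"tx":0.7,"ty":-0.06,"tz":0.08,"wx":0,"wy":0,"wz":0.08,"gripper":1},{"tx":0.92,"ty":-0.07,"tz":0.08,"wx":0,"wy":0,"wz":0.107,"gripper":1},{"tx":0.92,"ty":-0.07,"tz":0.08,"wx":0,"wy":0,"wz":0.107,"gripper":1},{"tx":0.92,"ty":-0.07,"tz":0.08,"wx":0,"wy":0,"wz":0.107,"gripper":1},{"tx":0.92,"ty":-0.07,"tz":0.08,"wx":0,"wy":0,"wz":0.107,"gripper":1}]'
python3 - <<'E'
from b import *
print(tip(),get_obs()["contact_force"].round(1),get_obs()["moment"].round(2)); cap("scene","s1")
g=goal([83.8,9.6,55],4.5,3.1); print(delta(*g))
i=load("s1")["frame"][180:280,200:340,::-1]; cv2.imwrite("pics/s1z.png",cv2.resize(i,None,fx=5.5,fy=5.5,interpolation=cv2.INTER_CUBIC))
E
```

```text
time: 22.3
tool_pos: [503.0, -24.9, 72.4]
tcp_rot: [-1.581, 1.467, 0.201]
contact_force: [4.9, 0.3, -1.1]
grip_width: 21.8
('tongue', array([84.5,  9.5, 54.6]), 'end', array([-78.4,   0.7,  71.7]), 'tilt 6.0 askew 3.1') [ 4.9  0.3 -1.1] [ 0.07 -0.85  0.01]
(array([ 0.19, -0.09, -0.01]), array([-0.   , -0.001,  0.026]))
```

View pics/s1z.png

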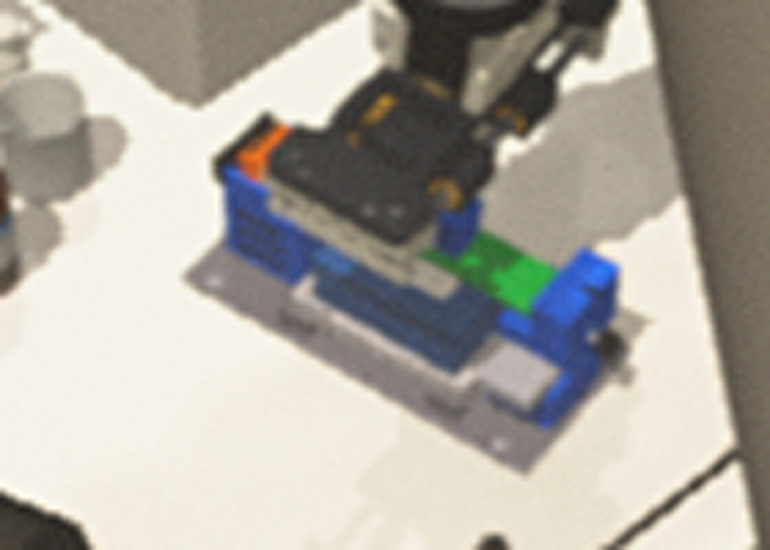

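The picture shows the tongue under the head at the right and the pad end above the catch at the left. Lower to the ramp, then release and back off.

```bash
python3 -m creep '[{"tx":0.1,"ty":-0.04,"tz":0,"wx":0,"wy":0,"wz":0.013,"gripper":1},{"tx":0.2,"ty":-0.07,"tz":0,"wx":0,"wy":0,"wz":0.026,"gripper":1},{"tx":0.2,"ty":-0.07,"tz":0,"wx":0,"wy":0,"wz":0.026,"gripper":1},{"tx":0.2,"ty":-0.07,"tz":0,"wx":0,"wy":0,"wz":0.026,"gripper":1}]'
python3 - <<'E'
from b import *
print(tip(),get_obs()["contact_force"].round(1),get_obs()["moment"].round(2))
E
```

```text
time: 22.68
tool_pos: [503.4, -24.7, 70.2]
tcp_rot: [-1.577, 1.495, 0.204]
contact_force: [2.8, -0.8, 0.3]
grip_width: 21.9
('tongue', array([84.6,  9.3, 54.8]), 'end', array([-78.7,   0.5,  67.2]), 'tilt 4.3 askew 3.1') [ 2.8 -0.8  0.3] [-0.01 -0.54  0.01]
```

```bash
python3 -m creep '[{"tx":0,"ty":0,"tz":0,"wx":0,"wy":0,"wz":0,"gripper":-1},{"tx":0,"ty":0,"tz":0,"wx":0,"wy":0,"wz":0,"gripper":-1},{"tx":0,"ty":0,"tz":0,"wx":0,"wy":0,"wz":0,"gripper":-1},{"tx":0,"ty":0,"tz":0,"wx":0,"wy":0,"wz":0,"gripper":-1},{"tx":-3,"ty":0,"tz":0,"wx":0,"wy":0,"wz":0,"gripper":-1},{"tx":-6,"ty":0,"tz":0,"wx":0,"wy":0,"wz":0,"gripper":-1},{"tx":-9,"ty":0,"tz":0,"wx":0,"wy":0,"wz":0,"gripper":-1},{"tx":-9,"ty":-3,"tz":0,"wx":0,"wy":0,"wz":0,"gripper":-1}]'
python3 -m creep '[{"tx":0,"ty":-4,"tz":0,"wx":0,"wy":0,"wz":0.07,"gripper":1},{"tx":-1,"ty":-8,"tz":0,"wx":0,"wy":0,"wz":0.07,"gripper":1},{"tx":-1,"ty":-9,"tz":0,"wx":0,"wy":0,"wz":0.07,"gripper":1},{"tx":-1,"ty":-9,"tz":0,"wx":0,"wy":0,"wz":0.07,"gripper":1},{"tx":-1,"ty":-9,"tz":0,"wx":0,"wy":0,"wz":0.07,"gripper":1},{"tx":-1,"ty":-9,"tz":0,"wx":0,"wy":0,"wz":0.07,"gripper":1},{"tx":-1,"ty":-9,"tz":0,"wx":0,"wy":0,"wz":0.07,"gripper":1}]'
python3 - <<'E'
from b import *
print(tool()[0],get_obs()["grip_width"]); cap("wrist","h4")
c,q=check("h4"); hsv=cv2.cvtColor(c["frame"],cv2.COLOR_RGB2HSV);H,S,V=[hsv[...,i] for i in range(3)]
for n,m in dict(red=((H<8)|(H>172))&(S>130),green=(H>45)&(H<80)&(S>110),orange=(H>=5)&(H<18)&(S>170)).items():
    m=m&(abs(q[...,0])<110)&(abs(q[...,1])<40)&(q[...,2]>40); s=q[m]
    if len(s)>10: 
        print(n,len(s),s.mean(0).round(1),np.percentile(s,2,0).round(1),np.percentile(s,98,0).round(1))
        if n=="green": print(np.linalg.lstsq(np.c_[s[:,:2],np.ones(len(s))],s[:,2],rcond=None)[0], cv2.minAreaRect(s[:,:2].astype(np.float32)))
E
```

```text
time: 23.35
tool_pos: [524.8, -20.4, 167.7]
tcp_rot: [-1.608, 1.49, 0.173]
contact_force: [1.9, -0.4, -0.2]
grip_width: 70.6
time: 23.93
tool_pos: [611.6, -1.4, 178.9]
tcp_rot: [-1.576, 1.566, 0.205]
contact_force: [0.6, 0.2, 0.7]
grip_width: 33.0
[611.58897647  -1.39395426 178.85921744] 32.95851452909284
red 722 [-54.4   2.3  75.7] [-64.   -9.8  72.2] [-44.7  14.6  75.7]
green 3282 [-9.1  5.1 67.9] [-76.2 -11.5  62.1] [50.9 21.  73.3]
[-8.13636518e-02 -4.35972424e-02  6.73556651e+01] ((-14.257797241210938, -7.50086784362793), (134.74281311035156, 54.020042419433594), 3.670813798904419)
orange 520 [-84.3  -0.7  74.5] [-95.6 -13.7  68.4] [-45.1  13.9  76.6]
```

View pics/h4.png

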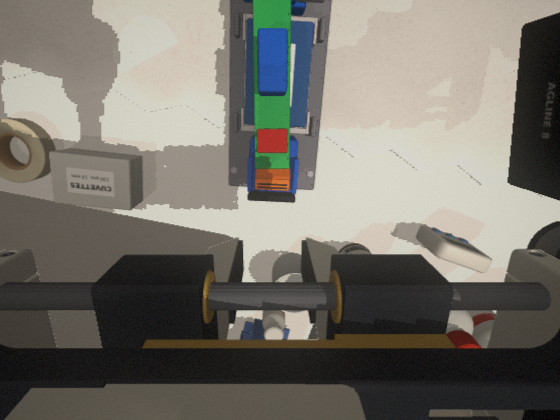

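Released, the bar rests tilted about 4.7° with the tongue home; the pad is centred at carrier (-54.4, 2.3), z 75.7, at pixel (272,140). I'll close the fingers and press there.

```bash
python3 - <<'E'
from b import *
p=C+CR.apply([-56,2,95]); print(p,delta(p,down(np.radians(101))))
E
```

```text
[562.323416   -12.31504664  95.        ] (array([ 8.38,  5.11, -0.03]), array([ 0.018, -0.   ,  0.005]))
```

```bash
python3 -m creep '[{"tx":0,"ty":2.5,"tz":0,"wx":0.02,"wy":0,"wz":0,"gripper":1},{"tx":2,"ty":5.1,"tz":0,"wx":0.02,"wy":0,"wz":0,"gripper":1},{"tx":5,"ty":5.1,"tz":0,"wx":0.02,"wy":0,"wz":0,"gripper":1},{"tx":7.5,"ty":5.1,"tz":0,"wx":0.02,"wy":0,"wz":0,"gripper":1},{"tx":8.4,"ty":5.1,"tz":0,"wx":0.02,"wy":0,"wz":0,"gripper":1},{"tx":8.4,"ty":5.1,"tz":0,"wx":0.02,"wy":0,"wz":0,"gripper":1},{"tx":8.4,"ty":5.1,"tz":0,"wx":0.02,"wy":0,"wz":0,"gripper":1}]'
python3 - <<'E'
from b import *
print(get_obs()["grip_width"])
p=C+CR.apply([-56,2,80]); print(p,tool()[0],delta(p,down(np.radians(101))))
E
```

```text
time: 24.57
tool_pos: [563.9, -11.9, 95.5]
tcp_rot: [-1.648, 1.564, 0.114]
contact_force: [0.9, 0.5, 0.3]
grip_width: 0.4
0.387893214029735
[562.323416   -12.31504664  80.        ] [563.89616354 -11.927434    95.49396573] (array([ 1.55,  0.17, -0.01]), array([-0.001, -0.001,  0.007]))
```

Fingers shut and over the pad. Press down gently.

```bash
python3 -m creep '[{"tx":0.8,"ty":0.15,"tz":0,"wx":0,"wy":0,"wz":0,"gripper":1},{"tx":1.6,"ty":0.15,"tz":0,"wx":0,"wy":0,"wz":0,"gripper":1},{"tx":2,"ty":0.15,"tz":0,"wx":0,"wy":0,"wz":0,"gripper":1},{"tx":2.3,"ty":0.15,"tz":0,"wx":0,"wy":0,"wz":0,"gripper":1},{"tx":2.6,"ty":0.15,"tz":0,"wx":0,"wy":0,"wz":0,"gripper":1},{"tx":2.6,"ty":0.15,"tz":0,"wx":0,"wy":0,"wz":0,"gripper":1}]'
python3 -m creep '[{"tx":0.2,"ty":0,"tz":0,"wx":0,"wy":0,"wz":0,"gripper":1},{"tx":0.4,"ty":0,"tz":0,"wx":0,"wy":0,"wz":0,"gripper":1},{"tx":0.6,"ty":0,"tz":0,"wx":0,"wy":0,"wz":0,"gripper":1},{"tx":0.6,"ty":0,"tz":0,"wx":0,"wy":0,"wz":0,"gripper":1}]'
```

```text
time: 25.07
tool_pos: [562.2, -11.9, 68.4]
tcp_rot: [-1.6, 1.565, 0.162]
contact_force: [-0.0, 0.7, -1.0]
grip_width: 0.9
time: 25.4
tool_pos: [562.5, -12.1, 63.3]
tcp_rot: [-1.662, 1.564, 0.1]
contact_force: [-1.2, -0.2, 4.5]
grip_width: 0.3
```

```bash
python3 -m creep '[{"tx":0.1,"ty":0,"tz":0,"wx":0,"wy":0,"wz":0,"gripper":1},{"tx":0.2,"ty":0,"tz":0,"wx":0,"wy":0,"wz":0,"gripper":1},{"tx":0.2,"ty":0,"tz":0,"wx":0,"wy":0,"wz":0,"gripper":1}]'
python3 - <<'E'
from b import *
cap("wrist","h5")
E
```

```text
time: 25.65
tool_pos: [562.6, -12.1, 63.1]
tcp_rot: [-1.712, 1.563, 0.05]
contact_force: [-6.7, 0.2, 19.5]
grip_width: 0.7
```

View pics/h5.png

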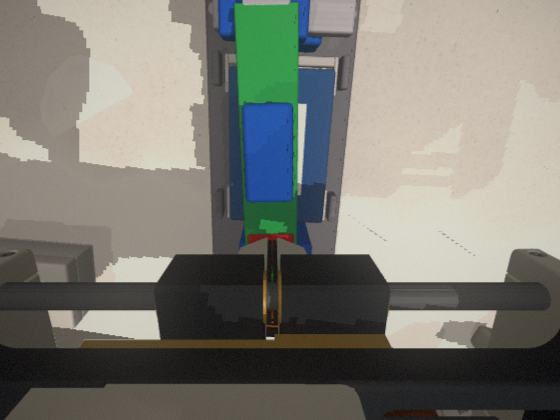

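It stops hard at z 63.1, the seated height of the pad, at 19.5 N. Back off and look.

```bash
python3 -m creep '[{"tx":-2,"ty":0,"tz":0,"wx":0,"wy":0,"wz":0,"gripper":1},{"tx":-6,"ty":0,"tz":0,"wx":0,"wy":0,"wz":0,"gripper":1},{"tx":-10,"ty":-2,"tz":0,"wx":0,"wy":0,"wz":0,"gripper":1},{"tx":-13,"ty":-4.5,"tz":0,"wx":0,"wy":0,"wz":0,"gripper":1},{"tx":-13,"ty":-5,"tz":0,"wx":0,"wy":0,"wz":0,"gripper":1},{"tx":-13,"ty":-5,"tz":0,"wx":0,"wy":0,"wz":0,"gripper":1},{"tx":-13,"ty":-5,"tz":0,"wx":0,"wy":0,"wz":0,"gripper":1}]'
cat > chk.py <<'E'
import sys
from b import *
n=sys.argv[1]; cap("wrist",n); c,q=check(n); hsv=cv2.cvtColor(c["frame"],cv2.COLOR_RGB2HSV);H,S,V=[hsv[...,i] for i in range(3)]
row=np.arange(420)[:,None]<238
for k,m in dict(red=((H<8)|(H>172))&(S>130),green=(H>45)&(H<80)&(S>110),orange=(H>=5)&(H<18)&(S>170)&(q[...,0]<-70)).items():
    m=m&(abs(q[...,0])<110)&(abs(q[...,1])<40)&(q[...,2]>40)&row; s=q[m]
    if len(s)>10:
        print(k,len(s),s.mean(0).round(1),np.percentile(s,1,0).round(1),np.percentile(s,99,0).round(1))
        if k=="green":
            s=s[s[:,2]<np.median(s[:,2])+10]; a=np.linalg.lstsq(np.c_[s[:,:2],np.ones(len(s))],s[:,2],rcond=None)[0]; l=np.polyfit(s[:,0],s[:,1],1)
            print(" plane",a.round(4),"axis y=",l.round(4)," top z at end x=-79:",(a@[-79,0,1]).round(1)," at tip:",(a@[85,10,1]).round(1))
m=(q[...,2]>42)&(q[...,2]<50)&(abs(q[...,1])<40)&(abs(q[...,0])<54)&row&(H>100)&(H<130); s=q[m]; print("box",cv2.minAreaRect(s[:,:2].astype(np.float32)),np.median(s[:,2]))
i=c["frame"][0:240,180:380,::-1]; cv2.imwrite(f"pics/{n}z.png",cv2.resize(i,None,fx=2.4,fy=2.4,interpolation=cv2.INTER_CUBIC))
E
python3 chk.py h6
```

```text
time: 26.28
tool_pos: [609.8, -2.4, 189.8]
tcp_rot: [-1.486, 1.567, 0.276]
contact_force: [-0.9, 0.2, -0.6]
grip_width: 0.6
red 592 [-54.7   2.8  62.7] [-64.3  -9.6  61.2] [-44.8  15.4  64.5]
green 3203 [ 1.2  5.7 59.8] [-75.5 -11.2  58. ] [57.6 22.3 61.6]
 plane [-5.00000e-04  2.80000e-03  5.97184e+01] axis y= [0.052  5.6411]  top z at end x=-79: 59.8  at tip: 59.7
orange 571 [-83.9  -0.8  72.3] [-95.6 -14.   64.1] [-76.7  14.1  76.7]
box ((0.035884857177734375, 0.5587711334228516), (56.70354080200195, 86.54900360107422), 89.84307098388672) 46.91221227858429
```

View pics/h6z.png

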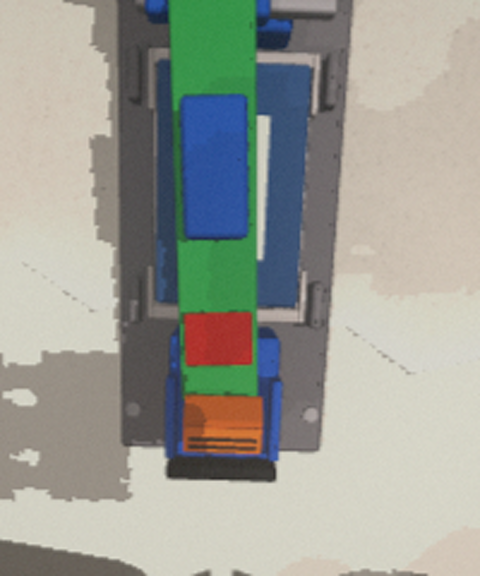

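The bar is level (slope 0.0005) with its top at 59.8, so its underside is about 54. The end is at y ≈ +1.5 and the tongue at y ≈ +10. The orange tooth's edge is at x -76.7, so it is back at rest over the end. The picture shows the tooth overlapping the green bar end. One quick look at the bystanders, then I hand in.

```bash
python3 - <<'E'
from b import *
cap("top","t9"); a=load("top0")["frame"].astype(int); b=load("t9")["frame"].astype(int)
i=b[120:300,130:430,::-1].astype(np.uint8); cv2.imwrite("pics/t9z.png",cv2.resize(i,None,fx=2.6,fy=2.6))
print(get_obs()["time"],get_obs()["contact_force"].round(1)); print(close_job())
E
```

```text
26.3833 [-0.1 -0.4  0.5]
the job is handed in; nothing more can be done
None
```

View pics/t9z.png

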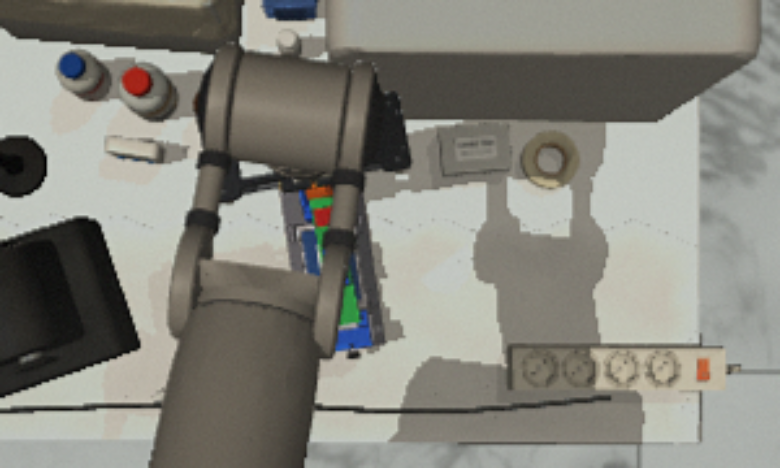

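The slide carrier is packed and the job was handed in at 26.4 s. I gripped and placed the spacer, then the box. I slid the bar's tongue under the lip at 12° until it met the end wall at about 5 N. Then I released the bar onto the catch ramp and pressed the red pad down with closed fingers until it stopped at z = 63, at 19.5 N.

My last checks, in the carrier frame:

- **Spacer:** it is flat with its face at z ≈ 14.8, and within about 1 mm of centre.
- **Box:** the top is at z ≈ 46.9, and it is centred within 0.6 mm.
- **Bar:** it is level, with its underside at about 54. The tongue tip, worked out from the pad's position, is at x ≈ 85, y ≈ 10. The other end is at y ≈ 1.5.
- **Catch:** the tooth edge was seen at x ≈ -77, so it has sprung back over the bar end.
- **Force:** the robot read about 0.5 N when I handed in, so it was touching nothing.

No check disagreed. The visible bystanders stand where they were, but in the last top picture the arm hid the yellow-capped bottle, the beaker and the marker. I saw no unexpected contact forces near them.

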